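# Bring the tall shaker round on the locking spice carousel and set it out

## Robot

A 7-joint arm with a two-finger parallel gripper is mounted at the origin on the work surface. World frame = base frame: x ahead of the robot, y to its left, z up, the work surface at z = 0. Lengths are in m, angles in degrees, forces in N, time in s.
With the tool pointing down it reaches from about 0.4 to 0.85 m from the base axis. Payload 4.5 kg.
Tool frame: the origin (TCP) lies at the very end of the fingers, on their centre line; the grasp point (between the pads) lies 19 mm behind it; x points along the fingers, y is the direction in which the jaws open and shut, and the axes are right-handed (so a half turn about x gives the same grasp; the last joint's range is limited). The gripper opens to 85 mm and grips with 20 to 120 N. Pads are 22 mm wide; open, the fingers measure 114 mm over their backs; the gripper's body (76 mm by 85 mm) begins 54 mm behind the grasp point. The pads swing forward as they close: fully open they stand 13 mm farther back than shut.
Start: joints at [-68.022, 39.483, -11.15, 89.685, 9.013, 51.709, -12.324], TCP at [0.214, 0.587, 0.231] pointing down, gripper open.
Joint ranges: [-172.22, 172.22], [-26.19, 119.32], [-84.43, 86.54], [7.71, 146.69], [-57.33, 237.33], [2.42, 119.75], [-152.13, 152.13]. Speed limits (degrees/s): [147.25, 147.25, 180, 180, 180, 180, 180].

## Interface

Orientations are given as [roll, pitch, yaw] about the fixed x, y, z axes, in that order (R = Rz(yaw) Ry(pitch) Rx(roll)).
In Python, from bench import bot gives the robot as it stands. The module is installed in compiled form; this text tells all that it offers.
- The arm moves only by the tool send_rows, never from a script. Its argument "motion" is a list of rows, each a list of 7 numbers: the turn, a rotation vector about the tool's x, y, z in rad, then the shift along the tool's x, y, z in mm, then the finger opening in mm, from 0 to 85.4. In form: [[rx, ry, rz, dx, dy, dz, fingers], ...]. A call has 1 to 12 rows; each row is the pose to reach, as a shift and turn from the pose commanded when the call began, along the tool's axes at that moment; what a row does not reach only later rows make up. A row lasts 1/8 s, in which the tool goes at most 62.5 mm and 10.7 degrees, less where a joint would pass 70% of its speed; a pose out of reach is approached as far as the arm can. A call with a gripper value outside its range is refused whole. The fingers move at their own pace and stop on an object; "grip_force" is the grip in N (left out, the last holds). Time passes only in rows, so rows that repeat a pose let the fingers close. It gives the time, the measured TCP pose, the force and the opening at its end, in the units of the state.
- bot.get_obs(): the state, without advancing time (a new reading comes with each control period).
- bot.camera(name): name is "side" or "top"; returns a dict with "image" (480x640x3 uint8, red, green, blue), "depth" (480x640 float32, m along the optical axis (not along the pixel's ray), 0 where there is no reading), "K" (3x3 intrinsics, pixels), "rvec" (rotation vector, rad) and "tvec" (3), from world to camera coordinates, as OpenCV has them. Camera axes: x right, y down, z forward; pixel columns grow to the right and rows downward; lengths in m; the calibration is good to about 2 mm. A picture is of the moment at which its call begins.
- bot.close_job(): hands the job in, once; it reports no verdict.
Trained networks look in the newest picture that a camera, given by its name, has taken for a name from the list of things; names that differ only in an ending like _2 or _b are one class to them, and where a whole thing is asked for, a point or a joint stands for the part that bears it (a point fixed in the world has none). Each returns a list of dicts, best first, with "conf" (0 to 1); they miss things now and then, are a little off and sometimes report something else, mostly with a low value. They report only what shows in the picture. A call takes as long as a camera call. They do not tell look-alikes from the thing itself.
- bot.regions_of(label, camera): "region" (480x640 bool, what is visible of it) and "at" ([column, row] in pixels, amid what is visible of it).
- bot.pinpoint(label, camera): "at" ([column, row] in pixels: a listed point, or the origin of a listed thing).
The state is a dict: "time_s": time; "joints": joint angles; "qd": joint speeds; "joint_torque": joint torques, N m; "eef_pos": TCP position; "eef_rot": TCP orientation; "contact_force": force on the tool from outside, world axes, zero at the start; "moment": the same for the moment, N m; "width": finger opening in m.
Only numpy, scipy, OpenCV 4.12 (cv2) and the standard library are available. Lean on these libraries where they do the work, as an engineer would, in place of code of your own. Each camera call takes 0.05 s, during which the arm holds its last target.

## Task

Turn the revolving spice rack the shorter way round until the tall shaker stands locked at the front, over the foot's tongue. The rack only turns while its knob is held down: press it gently, just until you feel it bottom, and keep that light touch as you turn, do not wrench it while it is still locked, and let it spring fully up again in its new place. Then lift the tall shaker out and stand it upright in the free round recess of the spice board, leaving the other shakers in the rack and everything else where it is.

Things in the scene. Friction and masses are not known exactly. Their poses are not given: they have to be found in the camera images.
- rack: Fixed foot of the revolving spice rack: steel disc 184 mm across, 14 mm high. Origin at its centre on the counter, on the vertical turning axis. Its -x axis points to the front, where a steel tongue 26 mm wide, 8 mm high sticks out to 154 mm from the axis; +y is the side on the robot's left.
- tray_mid (a point): Centre of the round wooden tray's top, on the axis, 26 mm above the counter; tray 230 mm across. Five places 72 degrees apart, centres 84 mm from the axis, each a steel collar 16 mm high, 48 mm wide inside. At the start the place over the tongue is empty, the other four hold shakers. A slim middle post carries an aluminium lock housing 68 mm across, top 131 mm up, and the knob above.
- carousel (a joint): Angle of the tray, rad, counterclockwise positive from above, endless; 0 at the start. It locks at every multiple of 1.2566 (72 degrees), with 0.05 play either way. A shaker on the rack's +y side comes to the front the shorter way by a positive turn, one on its -y side by a negative turn (72 or 144 degrees).
- knob (a joint): How far the knob is pressed down, m; 0 is up. Spring: 3 N to start, 0.25 N more per mm. The tray comes free 5 to 20 mm down, unseen, varying from rack to rack and by up to 4 mm round the turn (the lock sits askew); 2 mm deeper is a hard stop, a steep rise. Over 16 N on stop or lock pin (besides the spring), pressing or twisting, harms them. Let go within 0.07 rad of a place it pops up in it.
- knob_grip (a point): Centre of the knob's black bar, on the axis, 178 mm above the counter with the knob up. Bar 46 mm long, 14 mm thick, 28 mm high; x lies along its length and turns with the tray (along the rack's x axis at the start). Grip it across its thickness from above. A round skirt 44 mm across lies 14 to 22 mm below this point. Knob and tray turn together, easily once the knob is held down.
- grip: The knob again, as a part: origin on the turning axis 178 mm below the centre of the bar, axes as knob_grip.
- tall_mid (a point): Centre, half-way up, of the tall glass shaker with the domed steel cap: 44 mm across, 108 mm high, about 0.2 kg; standing in the rack this point is 80 mm above the counter. It is the only tall one, z up along its axis.
- short_a_mid (a point): Centre of a short glass shaker with a flat steel cap, 44 mm across, 78 mm high; stays in the rack.
- short_b_mid (a point): Another short shaker, the same.
- short_c_mid (a point): Another short shaker, the same.
- free_place (a point): Centre of the floor of the free round recess in the wooden spice board: 51 mm across, 8 mm deep. The board is 210 by 130 mm and 24 mm thick (this floor is 16 mm above the counter), C-clamped to the counter's far edge; x points away from the robot along the board. The recess centre is 43 mm from the board's near end; a pinch bowl stands behind it. The shaker standing in the recess has its centre 54 mm above this point.
- pinch_bowl: Ceramic pinch bowl, 72 mm across, 34 mm high, on the board behind the recess; origin under its foot. Leave it.
- silicone_lid: Round grey silicone lid with a small knob, 96 mm across, 24 mm high, lying on the counter; origin under its centre. Leave it.
- salt_crock: Ceramic salt crock with wooden lid, 100 mm across, 95 mm high; origin under its centre. Leave it.
- pepper_mill: Wooden pepper mill, 58 mm across, 136 mm high; origin under its centre. Leave it.
- spoon: Steel spoon 170 mm long lying on the counter; origin under its middle. Leave it.
- caddy: Red plastic caddy with carry handle, 200 by 170 mm, 201 mm high at the handle, holding two bottles and packets; origin under its centre. Leave it.
Not all that is in view belongs to the job. What is shaped like the part that bears short_a_mid but green or orange is not meant. Leave any green look-alike of the part that bears tall_mid alone.

How it is judged (in metres and radians):
On the way, in this order (a step that is already met when the one before it is completed fails the run):
1. by turning the rack, the tall shaker stands in its place at the front (within about 5 degrees) and the knob has sprung fully up, locking it (x of tall_mid in the frame of rack below -0.074 m and y of tall_mid in the frame of rack between -0.0085 and 0.0085 m and z of tall_mid in the frame of rack below 0.086 m and (value of joint carousel above 1.1 rad or value of joint carousel below -1.1 rad) and value of joint knob below 0.002 m and angular speed of grip below 0.2 rad/s), for 0.2 s.
2. the tall shaker is lifted out of its collar (z of tall_mid in the frame of rack above 0.105 m), for 0.05 s.
At the end, for the whole second after the job is handed in: The tall shaker stands upright (within 5 degrees), released and at rest, on the floor of the board's free recess (centre within 6 mm); the rack is locked with its knob fully up (under 2 mm down) and the three short shakers stand upright in their collars (horizontal distance between tall_mid and free_place below 0.006 m and z of tall_mid in the frame of free_place between 0.05 and 0.058 m and angle between tall_mid's own z axis and vertical below 0.08 rad and linear speed of tall below 0.02 m/s and value of joint knob below 0.002 m and angle between each of short_a_mid, short_b_mid, short_c_mid's own z axis and vertical below 0.1 rad and horizontal distance between short_a_mid and rack between 0.079 and 0.089 m and z of each of short_a_mid, short_b_mid, short_c_mid in the frame of rack below 0.071 m and horizontal distance between short_b_mid and rack between 0.079 and 0.089 m and horizontal distance between short_c_mid and rack between 0.079 and 0.089 m); the robot touches nothing.
It fails at once if the tall shaker is turned the longer way: over 20 degrees away from the front, round the back, or over 25 degrees past the front (horizontal distance between tall_mid and rack below 0.105 m and z of tall_mid in the frame of rack below 0.1 m and ((y of tall_mid in the frame of rack above 0.035 m and value of joint carousel below -0.35 rad) or (y of tall_mid in the frame of rack below -0.035 m and value of joint carousel above 0.35 rad) or x of tall_mid in the frame of rack above 0.078 m)).
It fails at once if the lock is pressed or wrenched with more than 16 N on its pin or stop (contact force between grip and rack above 16 N).
It fails at once if another shaker is tipped (over 20 degrees) or lifted out of the rack (angle between any of short_a_mid, short_b_mid, short_c_mid's own z axis and vertical above 0.35 rad or z of any of short_a_mid, short_b_mid, short_c_mid in the frame of rack above 0.085 m).
It fails at once if a bystander is pushed away by more than 25 mm (distance of any of pinch_bowl, silicone_lid, salt_crock, pepper_mill, spoon, caddy from where it was at the start of the episode above 0.025 m).
It also fails if it takes over 72 s, if anything falls off the work surface, if the arm or the gripper's body presses on something with over 40 N, if the wrist force passes 120 N, or if a joint passes its speed limit or range.

## Working session

There is one attempt and no reset: what is moved stays moved. The work goes in short steps, Python scripts to look and compute and a tool call to move; the robot and the scene stay as the last step left them, time stands still between calls to the robot, and variables do not carry over. Pictures are saved under pics/ and viewed, and the job is handed in when it is done.

Besides the shell and the picture viewer there is one more tool, called after "Emit:" as a command line: name --pt "numbers of a row" for each row, then --argument value for the rest. send_rows: Moves the arm, as the interface text tells. Its arguments: {"type":"object","properties":{"motion":{"type":"array"},"grip_force":{"type":"number"}},"required":["motion"]}

```bash
mkdir -p pics; cat > h.py <<'E'
import numpy as np, cv2
from scipy.spatial.transform import Rotation as R
from bench import bot
def cam(n):
    c=bot.camera(n); c['Rm']=cv2.Rodrigues(np.array(c['rvec'],float))[0]; c['t']=np.array(c['tvec'],float).ravel(); return c
def ray(c,px):
    K=np.array(c['K']); d=np.linalg.inv(K)@np.array([px[0],px[1],1.0]); o=-c['Rm'].T@c['t']; return o,c['Rm'].T@d
def atz(c,px,z):
    o,d=ray(c,px); return o+d*(z-o[2])/d[2]
def proj(c,P):
    p=cv2.projectPoints(np.array(P,float).reshape(-1,3),np.array(c['rvec'],float),np.array(c['tvec'],float),np.array(c['K']),None)[0]; return p.reshape(-1,2)
def cloud(c):
    K=np.array(c['K']);v,u=np.mgrid[0:480,0:640];z=c['depth'];P=np.stack([(u-K[0,2])/K[0,0]*z,(v-K[1,2])/K[1,1]*z,z],-1)
    return (P-c['t'])@c['Rm']
def save(n,im): cv2.imwrite('pics/'+n,im[:,:,::-1])
E
python3 - <<'E'
from h import *
o=bot.get_obs(); print({k:np.round(v,3) for k,v in o.items()})
for n in ['top','side']:
    c=cam(n); save(n+'0.png',c['image']); print(n,-c['Rm'].T@c['t'],np.array(c['K'])[0,0])
    for l in ['rack','tray_mid','knob_grip','tall_mid','short_a_mid','free_place','pinch_bowl','salt_crock','pepper_mill','caddy','silicone_lid','spoon']:
        print(l,[(np.round(d['at']),round(d['conf'],2)) for d in bot.pinpoint(l,n)][:5])
E
```

```text
{'time_s': np.float64(0.0), 'joints': array([-68.024,  39.532, -11.144,  89.747,   9.013,  51.71 , -12.322]), 'qd': array([ 0.065, -0.058, -0.075, -0.031,  0.001, -0.051, -0.032]), 'joint_torque': array([-0.0000e+00, -5.3961e+01, -1.2670e+00, -1.5854e+01,  9.0000e-03,
        9.0000e-03, -0.0000e+00]), 'eef_pos': array([0.214, 0.587, 0.23 ]), 'eef_rot': array([ -85.411,   89.892, -105.444]), 'contact_force': array([-0.81 ,  0.141, -0.68 ]), 'moment': array([-0.008,  0.029,  0.019]), 'width': np.float64(0.085)}
top [ 0.22864729 -0.01127697  1.4902732 ] 560.0479071076866
rack [(array([302., 216.]), 0.64)]
tray_mid [(array([307., 213.]), 0.77)]
knob_grip [(array([335., 206.]), 0.61), (array([304., 200.]), 0.58)]
tall_mid [(array([274., 192.]), 0.89), (array([224., 196.]), 0.7), (array([413., 164.]), 0.67)]
short_a_mid [(array([221., 227.]), 0.85), (array([278., 234.]), 0.84), (array([256., 298.]), 0.61)]
free_place [(array([417., 195.]), 0.75)]
pinch_bowl [(array([416., 165.]), 0.86)]
salt_crock [(array([476., 255.]), 0.64)]
pepper_mill [(array([478., 194.]), 0.91)]
caddy [(array([170.,
[... 160 characters left out ...]
[400., 265.]), 0.48)]
side [-0.06232466 -0.84966561  0.72919988] 550.4590421955165
rack [(array([322., 284.]), 0.58)]
tray_mid [(array([323., 273.]), 0.75)]
knob_grip [(array([318., 215.]), 0.53)]
tall_mid [(array([288., 222.]), 0.75), (array([424., 424.]), 0.74)]
short_a_mid [(array([261., 238.]), 0.97), (array([206., 270.]), 0.85), (array([500., 385.]), 0.68), (array([284., 252.]), 0.6)]
free_place [(array([431., 328.]), 0.97)]
pinch_bowl [(array([457., 311.]), 0.74), (array([430., 332.]), 0.31)]
salt_crock [(array([425., 423.]), 0.62)]
pepper_mill [(array([499., 387.]), 0.8)]
caddy [(array([273., 214.]), 0.74)]
silicone_lid [(array([336., 361.]), 0.75)]
spoon [(array([215., 258.]), 0.71)]
```

View pics/top0.png

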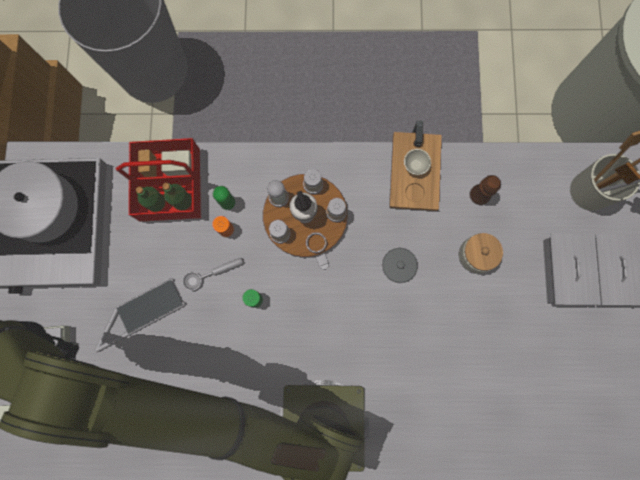

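View pics/side0.png

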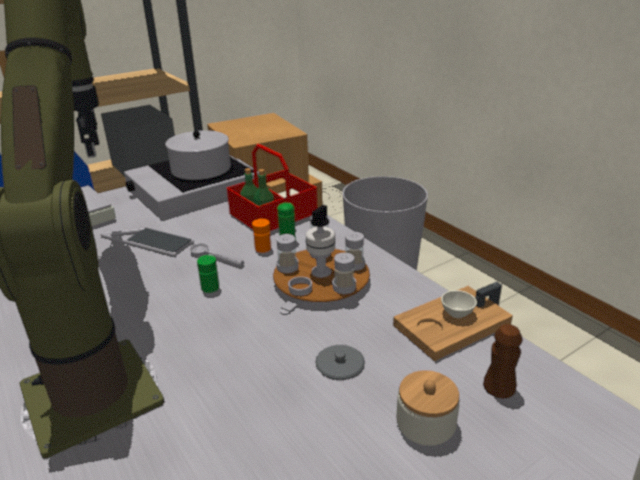

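```bash
python3 - <<'E'
import cv2
a=cv2.imread('pics/top0.png')[140:290,190:390];cv2.imwrite('pics/top0c.png',cv2.resize(a,(800,600),interpolation=cv2.INTER_CUBIC))
a=cv2.imread('pics/side0.png')[180:330,230:430];cv2.imwrite('pics/side0c.png',cv2.resize(a,(800,600),interpolation=cv2.INTER_CUBIC))
E
```

```text
(no output)
```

View pics/top0c.png

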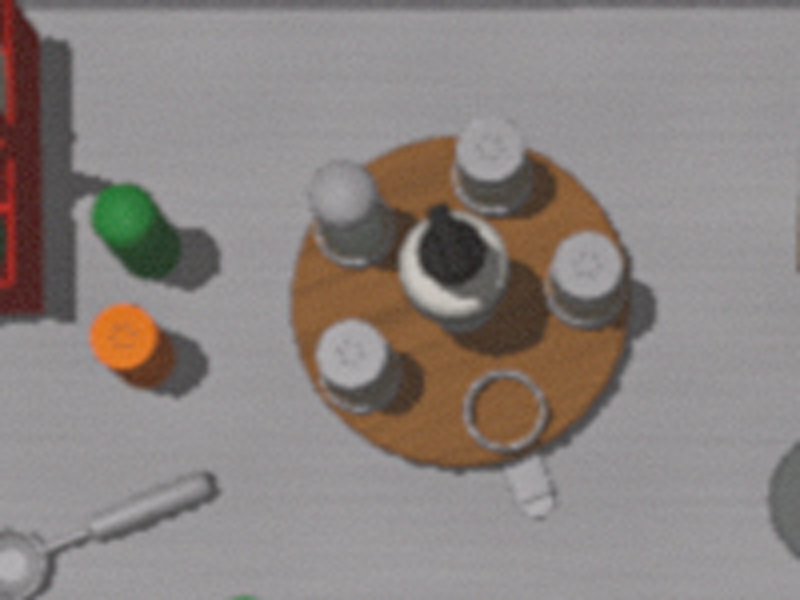

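View pics/side0c.png

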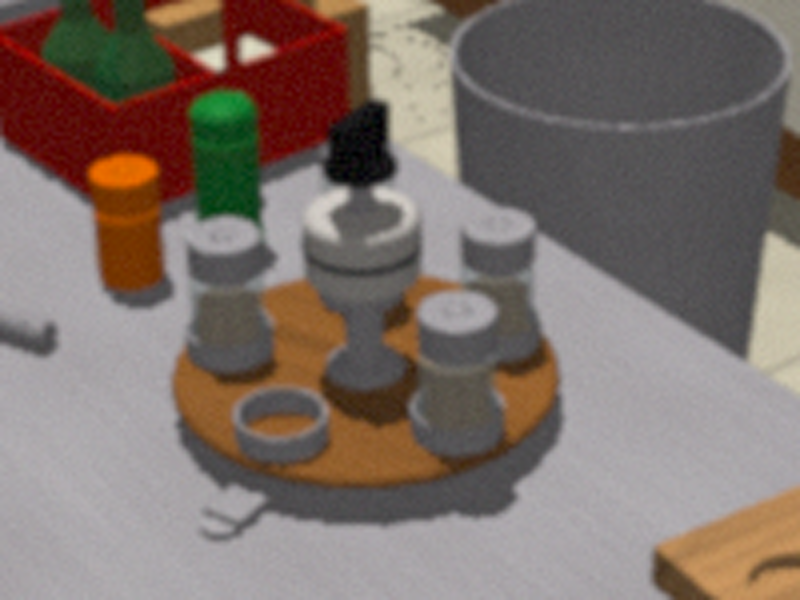

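The top view shows the tall shaker with the domed steel cap at (274,192). The other dome-like candidate at (222,196) is green, so it is a decoy. (413,164) is the bowl, a false hit. The orange shaker at (221,227) and green ones at (222,196) and (252,298) stay put. The tongue and empty collar are at (320,258), bottom right. The tall shaker is the second place on the +y side, so it needs a +144° turn. Next I measure.

```bash
python3 - <<'E'
from h import *
from scipy.optimize import least_squares
def circ(P,r=None):
    f=lambda p: np.hypot(P[:,0]-p[0],P[:,1]-p[1])-(r if r else p[2])
    s=least_squares(f,[*P.mean(0),r or .1],loss='soft_l1',f_scale=.002); return s.x
def rim(img_mask,c,z):
    cs,_=cv2.findContours(img_mask.astype(np.uint8),0,1); k=max(cs,key=cv2.contourArea)
    h=cv2.convexHull(k)[:,0]; return np.array([atz(c,p,z)[:2] for p in h])
for n in ['top','side']:
    c=cam(n); W=cloud(c); print(n)
    for l in ['tray_mid','knob_grip','tall_mid','short_a_mid','free_place','rack','caddy','pinch_bowl','silicone_lid','salt_crock']:
        zz={'tray_mid':.026,'knob_grip':.178,'tall_mid':.08,'short_a_mid':.065,'free_place':.016,'pinch_bowl':.024}.get(l,0)
        print(' ',l,[np.round(atz(c,d['at'],zz),4)[:2] for d in bot.pinpoint(l,n) if d['conf']>.5])
    # depth based
    d=np.hypot(W[...,0]-.52,W[...,1]-.03)
    m=(d<.16)&(W[...,2]>.018)&(W[...,2]<.034)&(c['depth']>0)
    P=W[m][:,:2]; 
    hull=cv2.convexHull(P.astype(np.float32))[:,0]; print(' tray hull fit',circ(hull), len(P), 'z',np.median(W[m][:,2]))
    m=(d<.16)&(W[...,2]>.145)&(c['depth']>0); print(' knob pts',m.sum(),W[m].mean(0),W[m].min(0),W[m].max(0))
    m=(d<.16)&(W[...,2]>.11)&(W[...,2]<.145)&(c['depth']>0)
    Q=W[m]; hd=np.hypot(Q[:,0]-.53,Q[:,1]-.03)
    H=Q[Q[:,2]<.145]
    np.save('hi_%s.npy'%n,H); print(' hi',len(H),H.mean(0))
    np.savez('c_%s.npz'%n,**{k:c[k] for k in['image','depth','K','rvec','tvec']},W=W)
E
```

```text
top
  tray_mid [array([0.5512, 0.045 ])]
  knob_grip [array([0.552 , 0.0521])]
  tall_mid [array([0.6027, 0.1281]), array([0.5738, 0.2543])]
  short_a_mid [array([0.5079, 0.2646]), array([0.3231, 0.1779]), array([0.4893, 0.1176])]
  free_place [array([ 0.6089, -0.2471])]
  rack [array([0.5427, 0.056 ])]
  caddy []
  pinch_bowl [array([ 0.6803, -0.2428])]
  silicone_lid [array([ 0.4096, -0.2091])]
  salt_crock [array([ 0.4349, -0.4124])]
 tray hull fit [0.54601169 0.05278231 0.1136282 ] 3419 z 0.02616686132908131
 knob pts 255 [0.54410577 0.05279424 0.176564  ] [0.52260706 0.03305536 0.15580301] [0.56764277 0.07241497 0.19735396]
 hi 612 [0.55725314 0.07950908 0.12849612]
side
  tray_mid [array([0.5432, 0.0496])]
  knob_grip [array([0.5327, 0.042 ])]
  tall_mid [array([0.557 , 0.2132])]
  short_a_mid [array([0.486 , 0.1272]), array([0.306 , 0.1365]), array([0.4827, 0.2232])]
  free_place [array([ 0.4266, -0.4179]), array([ 0.6042, -0.2517])]
  rack [array([0.5429, 0.0432])]
  caddy [array([0.6346, 0.4256])]
  pinch_bowl [array([ 0.6889, -0.2447])]
  silicone_lid [array([ 0.4037, -0.2051])]
  salt_crock [array([ 0.438 , -0.4094])]
 tray hull fit [0.54613803 0.05087782 0.11370122] 2628 z 0.024902692204907782
 knob pts 325 [0.54288103 0.04509195 0.17341883] [0.52315504 0.03060563 0.14516538] [0.57086828 0.06888548 0.19377721]
 hi 522 [0.54002923 0.04163916 0.12559418]
```

```bash
python3 - <<'E'
from h import *
from scipy.optimize import least_squares
A=np.array([.546,.052])
for n in ['top','side']:
    z=dict(np.load(f'c_{n}.npz')); c=z; c['Rm']=cv2.Rodrigues(z['rvec'])[0]; c['t']=z['tvec'].ravel(); W=z['W'];ok=z['depth']>0
    print(n)
    if n=='top':
        tip=atz(c,(324.8,268.5),.008)[:2]; ring=atz(c,(316.5,242.7),.042)[:2]
        for p in(tip,ring): print(p,np.linalg.norm(A-p),np.degrees(np.arctan2(*(A-p)[::-1])))
    # caps: horizontal tops
    d=np.hypot(W[...,0]-A[0],W[...,1]-A[1])
    for lo,hi,nm in[(.096,.112,'short'),(.118,.14,'tall')]:
        m=ok&(d>.055)&(d<.115)&(W[...,2]>lo)&(W[...,2]<hi)
        k,lab=cv2.connectedComponents(m.astype(np.uint8))
        for i in range(1,k):
            P=W[lab==i]
            if len(P)<40: continue
            ct,r=cv2.minEnclosingCircle(P[:,:2].astype(np.float32)); ct=np.array(ct)
            mid=(np.percentile(P[:,:2],2,0)+np.percentile(P[:,:2],98,0))/2
            v=mid-A; print(nm,len(P),np.round(ct,4),round(r,4),'mid',mid.round(4),'rad',np.linalg.norm(v).round(4),'ang',np.degrees(np.arctan2(v[1],v[0])).round(1),P[:,2].max().round(4))
    m=ok&(d<.045)&(W[...,2]>.184)&(W[...,2]<.2)
    P=W[m][:,:2]
    if len(P)>10:
        r=cv2.minAreaRect(P.astype(np.float32)*1000); print('bar',len(P),r)
        u=np.linalg.svd(P-P.mean(0))[2][0]; print(P.mean(0),np.degrees(np.arctan2(u[1],u[0])))
    m=ok&(d<.045)&(W[...,2]>.125)&(W[...,2]<.136)
    P=W[m][:,:2]; print('housing',len(P),cv2.minEnclosingCircle(P.astype(np.float32)))
a=cv2.imread('pics/top0.png')[180:225,280:340];cv2.imwrite('pics/knobc.png',cv2.resize(a,(800,600),interpolation=cv2.INTER_CUBIC))
a=cv2.imread('pics/top0.png')[120:220,375:455];cv2.imwrite('pics/boardc.png',cv2.resize(a,(480,600),interpolation=cv2.INTER_CUBIC))
E
```

```text
top
[ 0.40251047 -0.00283719] 0.1536110772086009 20.91528413942979
[0.46627788 0.01910108] 0.08624358152439654 22.424467945813937
short 224 [0.6272 0.0316] 0.0231 mid [0.6269 0.0313] rad 0.0835 ang -14.3 0.11
short 230 [ 0.5508 -0.0313] 0.0224 mid [ 0.5503 -0.0309] rad 0.083 ang -87.0 0.1118
short 234 [0.4932 0.1176] 0.0224 mid [0.4926 0.1176] rad 0.0846 ang 129.2 0.1108
tall 236 [0.5909 0.1233] 0.0222 mid [0.5901 0.123 ] rad 0.0836 ang 58.2 0.1399
bar 111 ((545.9091186523438, 52.46400833129883), (45.97831726074219, 13.820501327514648), 21.982318878173828)
[0.54484633 0.05233297] -158.3704392362558
housing 278 ((0.5453144907951355, 0.05240950733423233), 0.03362853825092316)
side
short 168 [0.6274 0.0296] 0.0247 mid [0.6265 0.0294] rad 0.0836 ang -15.7 0.1064
short 176 [0.4948 0.1172] 0.0253 mid [0.4929 0.1164] rad 0.0835 ang 129.5 0.1066
short 212 [ 0.5522 -0.0323] 0.0245 mid [ 0.5509 -0.0335] rad 0.0857 ang -86.7 0.1069
bar 90 ((547.1008911132812, 51.798519134521484), (48.94561004638672, 15.76078987121582), 20.876039505004883)
[0.54436772 0.0489091 ] -160.26627144932053
housing 322 ((0.5438560843467712, 0.05183862894773483), 0.03561189025640488)
```

View pics/knobc.png

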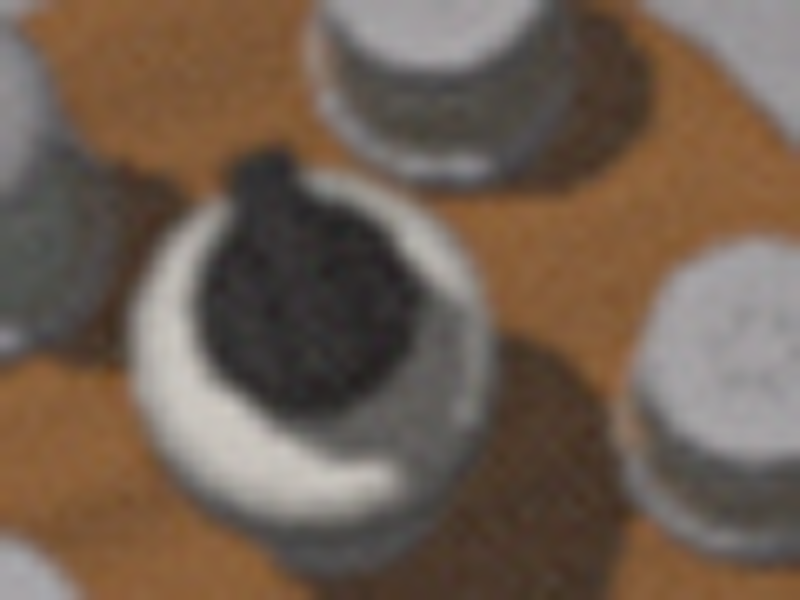

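View pics/boardc.png

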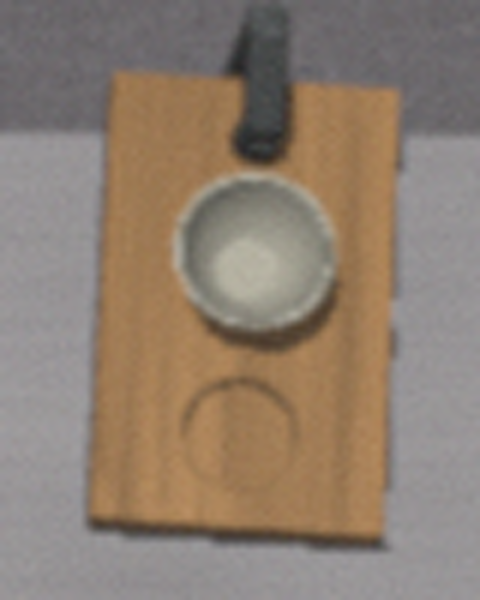

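```bash
python3 - <<'E'
from h import *
o=bot.get_obs(); Rm=R.from_euler('xyz',o['eef_rot'],degrees=True).as_matrix(); print(Rm.round(3)); print('y yaw',np.degrees(np.arctan2(Rm[1,1],Rm[0,1])),'az',np.degrees(np.arctan2(o['eef_pos'][1],o['eef_pos'][0])))
c=dict(np.load('c_top.npz')); c['Rm']=cv2.Rodrigues(c['rvec'])[0]; c['t']=c['tvec'].ravel()
rec=atz(c,(415,192.5),.022)[:2]; print('recess',rec)
cor=[(375+x/6,120+y/6) for x,y in[(88,522),(384,540),(398,90),(115,73)]]
C=np.array([atz(c,p,.024)[:2] for p in cor]); print(C)
print(np.linalg.norm(np.roll(C,-1,0)-C,axis=1))
ax=(C[3]+C[2]-C[0]-C[1]);ax/=np.linalg.norm(ax); print(np.degrees(np.arctan2(ax[1],ax[0])), (C[0]+C[1])/2+ax*.043, C.mean(0)-ax*(.105-.043))
print('bowl',atz(c,(375+255/6,120+252/6),.058)[:2])
W=c['W'];ok=(c['depth']>0)&(abs(W[...,0]-.65)<.13)&(abs(W[...,1]+.245)<.09)
m=ok&(W[...,2]>.02)&(W[...,2]<.028); P=W[m][:,:2]; print(cv2.minAreaRect(P.astype(np.float32)*1000), np.median(W[m][:,2]))
m=ok&(W[...,2]>.012)&(W[...,2]<.019); P=W[m]; print('floor',len(P),P.mean(0))
E
```

```text
[[ 0.     0.343  0.939]
 [ 0.     0.939 -0.343]
 [-1.     0.     0.   ]]
y yaw 69.95905832076222 az 69.95980426026094
recess [ 0.60787175 -0.24455261]
[[ 0.56711073 -0.17566433]
 [ 0.5594094  -0.3069166 ]
 [ 0.7699676  -0.32007928]
 [ 0.77802089 -0.1913542 ]]
[0.13147802 0.21096922 0.12897675 0.21149295]
-3.916198654539421 [ 0.60615966 -0.24422725] [ 0.60677193 -0.24426917]
bowl [ 0.68201624 -0.24747382]
((670.29052734375, -246.65872192382812), (131.06993103027344, 211.65443420410156), 86.11229705810547) 0.024215924422435784
floor 373 [ 0.63271833 -0.24299301  0.01644967]
```

Emit:
send_rows --pt "0.18 0 0 -17 -32.4 41.2 85" --pt "0.36 0 0 -34 -64.8 82.4 85" --pt "0.54 0 0 -50 -97.2 123.6 80" --pt "0.72 0 0 -50 -129.6 164.8 70" --pt "0.9 0 0 -50 -162 206 60" --pt "1.08 0 0 -50 -194.4 247.2 50" --pt "1.26 0 0 -50 -226.8 288.4 50" --pt "1.44 0 0 -50 -259.2 329.6 50" --pt "1.62 0 0 -50 -291.6 370.8 50" --pt "1.8 0 0 -50 -324 412 50" --pt "1.98 0 0 -50 -356.2 453.2 50" --pt "2.16 0 0 -50 -388.3 494.9 50"

```text
time_s: 3.9
eef_pos: [0.5469, 0.0516, 0.2815]
eef_rot: [-165.3, 90.0, 50.6]
contact_force: [0.2, -0.2, 0.2]
width: 0.05
```

Emit:
send_rows --pt "0.13 0 0 0 0 0 50" --pt "0.257 0 0 0 0 0 50" --pt "0.257 0 0 0 0 0 50" --pt "0.257 0 0 0 0 0 50"

```text
time_s: 4.4
eef_pos: [0.546, 0.0531, 0.2813]
eef_rot: [-118.9, 90.0, 82.7]
contact_force: [-0.2, -0.1, 0.7]
width: 0.0497
```

```bash
cat >> h.py <<'E'
def st():
    o=bot.get_obs(); Rm=R.from_euler('xyz',o['eef_rot'],degrees=True).as_matrix()
    print('t',round(float(o['time_s']),2),'pos',np.round(o['eef_pos'],4),'yaw',np.degrees(np.arctan2(Rm[1,1],Rm[0,1])).round(2),'tilt',np.round(Rm[:2,0],4),'F',np.round(o['contact_force'],2),'M',np.round(o['moment'],2),'w',round(float(o['width']),4),'J',np.round(o['joints'],1)); return o,Rm
def delta(p):
    o,Rm=st(); print('tool mm',np.round(Rm.T@(np.array(p)-o['eef_pos'])*1000,1))
E
python3 - <<'E'
from h import *
delta([.5457,.0523,.21])
c=cam('top'); save('top1.png',c['image']); c=cam('side'); save('side1.png',c['image'])
E
```

```text
t 4.4 pos [0.546  0.0531 0.2813] yaw -68.37 tilt [0.     0.0003] F [-0.17 -0.06  0.67] M [ 0.02  0.03 -0.01] w 0.0497 J [-26.8  32.4  27.3 100.6 -18.3  51.5 -59.9]
tool mm [71.3  0.7  0.6]
```

View pics/side1.png

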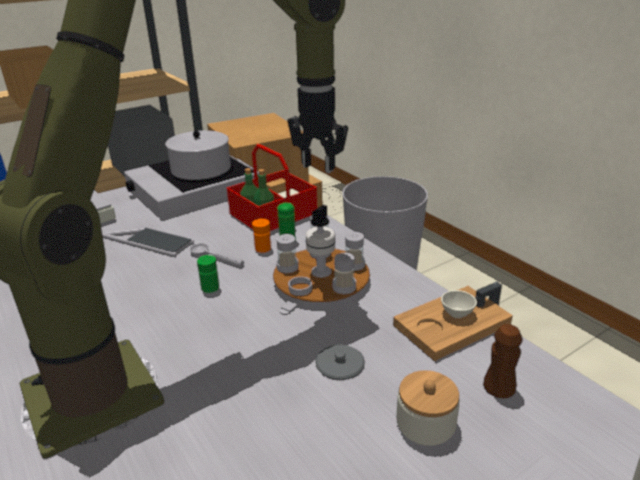

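Emit:
send_rows --pt "0 0 0 30 0.5 0.5 50" --pt "0 0 0 60 0.7 0.6 50" --pt "0 0 0 80 0.7 0.6 50" --pt "0 0 0 95 0.7 0.6 50" --pt "0 0 0 108 0.7 0.6 50" --pt "0 0 0 108 0.7 0.6 50" --pt "0 0 0 108 0.7 0.6 50"

```text
time_s: 5.38
eef_pos: [0.5462, 0.0519, 0.1738]
eef_rot: [166.2, 89.9, 7.6]
contact_force: [0.4, -0.5, 1.2]
width: 0.0505
```

```bash
python3 - <<'E'
from h import *
delta([.5457,.0523,.171])
c=cam('side'); save('side2.png',cv2.resize(c['image'][130:280,220:420],(800,600),interpolation=cv2.INTER_CUBIC))
E
```

```text
t 5.38 pos [0.5462 0.0519 0.1738] yaw -68.52 tilt [0.0012 0.0002] F [ 0.43 -0.51  1.2 ] M [ 0.01 -0.01  0.03] w 0.0505 J [-23.1  40.2  21.9 107.4 -23.7  36.7 -55.2]
tool mm [ 2.8 -0.6  0.3]
```

View pics/side2.png

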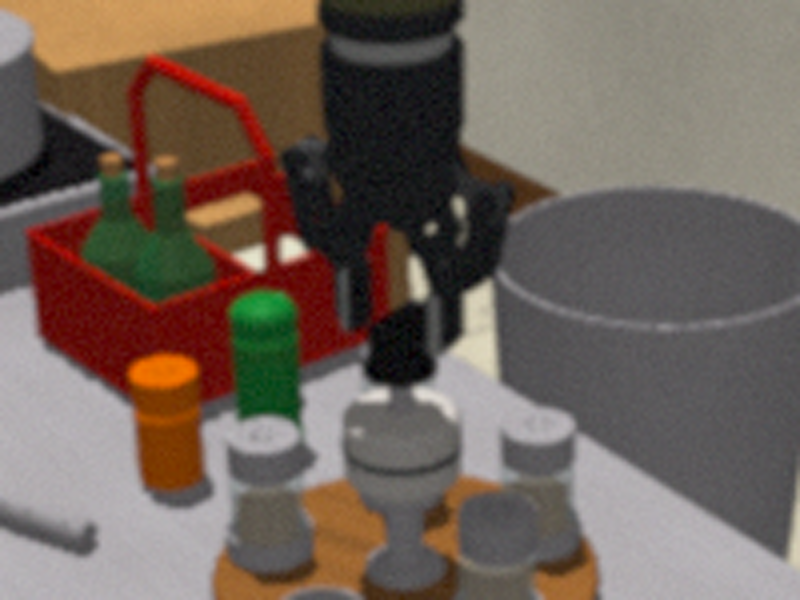

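Emit:
send_rows --pt "0 0 0 1 -0.6 0.3 40" --pt "0 0 0 1 -0.6 0.3 30" --pt "0 0 0 1 -0.6 0.3 20" --pt "0 0 0 1 -0.6 0.3 14" --pt "0 0 0 1 -0.6 0.3 10" --pt "0 0 0 1 -0.6 0.3 10" --pt "0 0 0 1 -0.6 0.3 10" --grip_force 40

```text
time_s: 6.3
eef_pos: [0.5455, 0.0521, 0.1725]
eef_rot: [136.9, 90.0, -21.7]
contact_force: [0.3, -1.2, 2.7]
width: 0.0131
```

```bash
python3 - <<'E'
from h import *
st()
c=cam('side'); save('side3.png',cv2.resize(c['image'][130:280,220:420],(800,600),interpolation=cv2.INTER_CUBIC))
st()
E
```

```text
t 6.3 pos [0.5455 0.0521 0.1725] yaw -68.54 tilt [ 0.0006 -0.0002] F [ 0.32 -1.22  2.7 ] M [-0.37  0.08  0.01] w 0.0131 J [-23.1  40.3  21.8 107.6 -23.8  36.5 -55.2]
t 6.35 pos [0.5455 0.052  0.1725] yaw -68.55 tilt [ 0.0006 -0.0002] F [-0.22 -1.07  3.52] M [-0.31 -0.02 -0.03] w 0.013 J [-23.1  40.3  21.8 107.6 -23.8  36.5 -55.2]
```

View pics/side3.png

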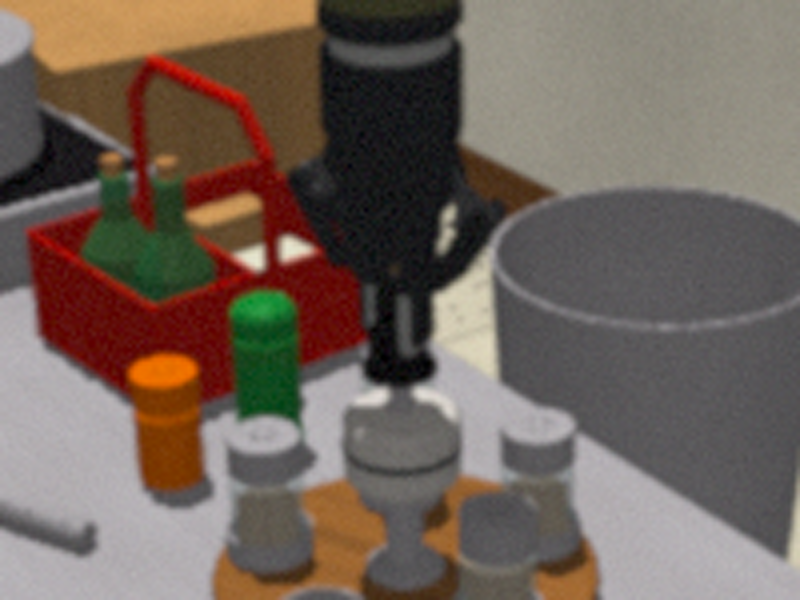

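Emit:
send_rows --pt "0 0 0 1 0 0 10" --pt "0 0 0 2 0 0 10" --pt "0 0 0 3 0 0 10" --pt "0 0 0 4 0 0 10" --pt "0 0 0 4 0 0 10"

```text
time_s: 6.98
eef_pos: [0.5454, 0.0521, 0.1683]
eef_rot: [117.9, 90.0, -40.6]
contact_force: [-0.0, -3.5, 4.2]
width: 0.0129
```

Emit:
send_rows --pt "0 0 0 1 0 0 10" --pt "0 0 0 1 0 0 10"

```text
time_s: 7.22
eef_pos: [0.5454, 0.0521, 0.1673]
eef_rot: [124.2, 90.0, -34.3]
contact_force: [1.5, -2.6, 4.2]
width: 0.0126
```

Emit:
send_rows --pt "0 0 0 1 0 0 10" --pt "0 0 0 1 0 0 10"

```text
time_s: 7.48
eef_pos: [0.5454, 0.0521, 0.1663]
eef_rot: [129.2, 90.0, -29.3]
contact_force: [0.1, -3.8, 4.7]
width: 0.013
```

Emit:
send_rows --pt "0 0 0 1 0 0 10" --pt "0 0 0 1 0 0 10"

```text
time_s: 7.72
eef_pos: [0.5454, 0.0521, 0.1653]
eef_rot: [126.4, 90.0, -32.1]
contact_force: [0.9, -3.2, 4.2]
width: 0.0134
```

Emit:
send_rows --pt "0 0 0 1 0 0 10" --pt "0 0 0 1 0 0 10"

```text
time_s: 7.98
eef_pos: [0.5454, 0.0521, 0.1644]
eef_rot: [130.9, 90.0, -27.7]
contact_force: [1.8, -3.5, 5.2]
width: 0.0129
```

Emit:
send_rows --pt "0 0 0 1 0 0 10" --pt "0 0 0 1 0 0 10"

```text
time_s: 8.22
eef_pos: [0.5454, 0.0521, 0.1634]
eef_rot: [131.7, 90.0, -26.9]
contact_force: [0.7, -3.4, 5.2]
width: 0.0132
```

Emit:
send_rows --pt "0 0 0 0.7 0 0 10" --pt "0 0 0 0.7 0 0 10"

```text
time_s: 8.48
eef_pos: [0.5454, 0.0521, 0.1627]
eef_rot: [135.1, 90.0, -23.4]
contact_force: [0.4, -3.9, 5.8]
width: 0.0132
```

Emit:
send_rows --pt "0 0 0 0.7 0 0 10" --pt "0 0 0 0.7 0 0 10"

```text
time_s: 8.72
eef_pos: [0.5454, 0.0522, 0.162]
eef_rot: [139.5, 90.0, -19.1]
contact_force: [0.5, -4.1, 5.9]
width: 0.013
```

Emit:
send_rows --pt "0 0 0 0.7 0 0 10" --pt "0 0 0 0.7 0 0 10"

```text
time_s: 8.98
eef_pos: [0.5454, 0.0521, 0.1613]
eef_rot: [135.0, 90.0, -23.6]
contact_force: [0.7, -3.6, 6.8]
width: 0.0131
```

Emit:
send_rows --pt "0 0 0 0.5 0 0 10" --pt "0 0 0 0.5 0 0 10"

```text
time_s: 9.22
eef_pos: [0.5455, 0.0521, 0.1609]
eef_rot: [143.8, 90.0, -14.8]
contact_force: [0.3, -3.5, 5.8]
width: 0.0129
```

Emit:
send_rows --pt "0 0 0 0.7 0 0 10" --pt "0 0 0 0.7 0 0 10"

```text
time_s: 9.48
eef_pos: [0.5454, 0.0522, 0.1602]
eef_rot: [144.9, 90.0, -13.7]
contact_force: [0.8, -3.7, 5.8]
width: 0.0129
```

Emit:
send_rows --pt "0 0 0 0.7 0 0 10" --pt "0 0 0 0.7 0 0 10"

```text
time_s: 9.72
eef_pos: [0.5454, 0.0521, 0.1595]
eef_rot: [144.8, 90.0, -13.7]
contact_force: [0.9, -4.3, 6.2]
width: 0.0124
```

Emit:
send_rows --pt "0 0 0 0.7 0 0 10" --pt "0 0 0 0.7 0 0 10"

```text
time_s: 9.98
eef_pos: [0.5454, 0.0521, 0.1588]
eef_rot: [145.3, 90.0, -13.3]
contact_force: [0.7, -3.6, 6.4]
width: 0.0127
```

Emit:
send_rows --pt "0 0 0 0.7 0 0 10" --pt "0 0 0 0.7 0 0 10"

```text
time_s: 10.22
eef_pos: [0.5454, 0.0521, 0.1581]
eef_rot: [148.8, 90.0, -9.7]
contact_force: [1.1, -3.9, 7.1]
width: 0.0131
```

Emit:
send_rows --pt "0 0 0 0.7 0 0 10" --pt "0 0 0 0.7 0 0 10"

```text
time_s: 10.48
eef_pos: [0.5454, 0.0521, 0.1575]
eef_rot: [150.6, 90.0, -7.9]
contact_force: [0.4, -3.9, 7.6]
width: 0.013
```

Emit:
send_rows --pt "0 0 0 0.6 0 0 10" --pt "0 0 0 0.6 0 0 10"

```text
time_s: 10.72
eef_pos: [0.5454, 0.0521, 0.1569]
eef_rot: [149.3, 90.0, -9.2]
contact_force: [0.7, -4.8, 6.8]
width: 0.0135
```

Emit:
send_rows --pt "0 0 0 0.6 0 0 10" --pt "0 0 0 0.6 0 0 10"

```text
time_s: 10.98
eef_pos: [0.5455, 0.0521, 0.1563]
eef_rot: [152.1, 90.0, -6.5]
contact_force: [-1.2, -3.7, 7.4]
width: 0.0132
```

Emit:
send_rows --pt "0 0 0 0.6 0 0 10" --pt "0 0 0 0.6 0 0 10"

```text
time_s: 11.22
eef_pos: [0.5454, 0.0521, 0.1557]
eef_rot: [149.7, 90.0, -8.8]
contact_force: [1.0, -3.9, 8.0]
width: 0.0128
```

Emit:
send_rows --pt "0 0 0 0.6 0 0 10" --pt "0 0 0 0.6 0 0 10"

```text
time_s: 11.48
eef_pos: [0.5455, 0.0522, 0.1551]
eef_rot: [157.2, 90.0, -1.3]
contact_force: [0.1, -3.7, 7.1]
width: 0.0132
```

Emit:
send_rows --pt "0 0 0 0.6 0 0 10" --pt "0 0 0 0.6 0 0 10"

```text
time_s: 11.72
eef_pos: [0.5455, 0.0521, 0.1546]
eef_rot: [155.8, 90.0, -2.7]
contact_force: [0.3, -3.5, 7.9]
width: 0.0132
```

Emit:
send_rows --pt "0 0 0 0.6 0 0 10" --pt "0 0 0 0.6 0 0 10"

```text
time_s: 11.98
eef_pos: [0.5454, 0.0521, 0.1539]
eef_rot: [154.4, 90.0, -4.2]
contact_force: [0.6, -3.8, 7.5]
width: 0.0129
```

Emit:
send_rows --pt "0 0 0 0.6 0 0 10" --pt "0 0 0 0.6 0 0 10"

```text
time_s: 12.22
eef_pos: [0.5455, 0.0521, 0.1534]
eef_rot: [154.9, 90.0, -3.6]
contact_force: [-0.2, -3.1, 8.0]
width: 0.013
```

```bash
python3 - <<'E'
from h import *
c=cam('side'); save('side4.png',cv2.resize(c['image'][130:280,220:420],(800,600),interpolation=cv2.INTER_CUBIC))
for i in range(6):
    st(); cam('side')
E
```

```text
t 12.28 pos [0.5454 0.0521 0.1534] yaw -68.54 tilt [ 0.0006 -0.    ] F [-1.11 -3.13  7.77] M [-0.82 -0.04 -0.03] w 0.0132 J [-22.3  41.9  20.6 108.4 -24.8  34.  -54.4]
t 12.32 pos [0.5454 0.0521 0.1534] yaw -68.54 tilt [ 0.0006 -0.    ] F [ 0.31 -3.49  8.27] M [-0.88 -0.   -0.01] w 0.0128 J [-22.3  41.9  20.6 108.4 -24.8  34.  -54.4]
t 12.38 pos [0.5454 0.0521 0.1534] yaw -68.54 tilt [ 0.0006 -0.    ] F [ 0.08 -3.65  7.99] M [-0.85  0.01 -0.01] w 0.0133 J [-22.3  41.9  20.6 108.4 -24.8  34.  -54.4]
t 12.43 pos [0.5454 0.0521 0.1534] yaw -68.54 tilt [ 0.0006 -0.    ] F [-0.33 -4.25  7.68] M [-0.84 -0.04 -0.  ] w 0.0134 J [-22.3  41.9  20.6 108.4 -24.8  34.  -54.4]
t 12.47 pos [0.5455 0.0521 0.1534] yaw -68.54 tilt [ 0.0006 -0.    ] F [ 0.34 -3.27  8.36] M [-0.86  0.04  0.02] w 0.0132 J [-22.3  41.9  20.6 108.4 -24.8  34.  -54.4]
t 12.53 pos [0.5454 0.0521 0.1534] yaw -68.54 tilt [ 0.0006 -0.    ] F [ 0.25 -3.81  8.35] M [-0.96 -0.03 -0.05] w 0.0132 J [-22.3  41.9  20.6 108.4 -24.8  34.  -54.4]
```

View pics/side4.png

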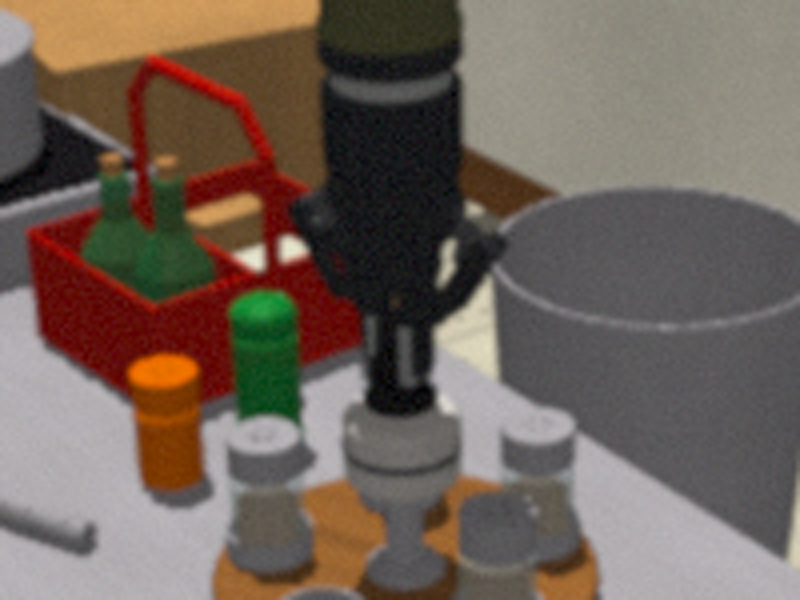

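Emit:
send_rows --pt "0 0 0 0.5 0 0 10" --pt "0 0 0 0.5 0 0 10"

```text
time_s: 12.82
eef_pos: [0.5454, 0.0521, 0.1529]
eef_rot: [157.6, 90.0, -0.9]
contact_force: [0.2, -3.4, 8.6]
width: 0.0132
```

Emit:
send_rows --pt "0 0 0 0.5 0 0 10" --pt "0 0 0 0.5 0 0 10"

```text
time_s: 13.08
eef_pos: [0.5455, 0.0521, 0.1524]
eef_rot: [158.1, 90.0, -0.5]
contact_force: [-0.2, -4.2, 9.8]
width: 0.0132
```

```bash
cat >> h.py <<'E'
def avg(n=5):
    F=[];
    for i in range(n):
        o=bot.get_obs(); F.append(np.r_[o['contact_force'],o['moment']]); bot.camera('side')
    print('avg F,M',np.mean(F,0).round(2)); return st()
E
python3 -c "
from h import *
avg()"
```

```text
avg F,M [-0.1  -3.41  8.28 -0.87  0.01 -0.01]
t 13.32 pos [0.5455 0.0521 0.1524] yaw -68.54 tilt [ 0.0007 -0.    ] F [-0.3  -3.77  8.15] M [-0.85  0.03 -0.01] w 0.0129 J [-22.3  42.   20.5 108.5 -24.8  33.9 -54.3]
```

Still on the spring line, since 8.28 N is what 20 mm of travel should give.

Emit:
send_rows --pt "0 0 0 0.5 0 0 10" --pt "0 0 0 0.5 0 0 10"

```text
time_s: 13.58
eef_pos: [0.5454, 0.0522, 0.1519]
eef_rot: [162.4, 90.0, 3.8]
contact_force: [0.2, -4.3, 8.1]
width: 0.0129
```

```bash
python3 -c "
from h import *
avg(3)"
```

```text
avg F,M [ 0.1  -4.12  8.34 -0.84 -0.   -0.03]
t 13.72 pos [0.5454 0.0521 0.1519] yaw -68.54 tilt [0.0006 0.    ] F [-0.26 -3.89  8.23] M [-0.89 -0.01  0.01] w 0.0129 J [-22.3  42.   20.5 108.5 -24.8  33.8 -54.3]
```

Emit:
send_rows --pt "0 0 0 0.5 0 0 10" --pt "0 0 0 0.5 0 0 10"

```text
time_s: 13.98
eef_pos: [0.5454, 0.0522, 0.1515]
eef_rot: [166.5, 90.0, 7.9]
contact_force: [0.1, -3.4, 8.7]
width: 0.0133
```

```bash
python3 -c "
from h import *
avg(3)"
```

```text
avg F,M [ 0.31 -3.49  8.9  -0.85  0.07  0.  ]
t 14.12 pos [0.5455 0.0521 0.1515] yaw -68.54 tilt [0.0007 0.0001] F [ 0.48 -3.68  8.8 ] M [-0.93  0.03 -0.07] w 0.0129 J [-22.3  42.   20.4 108.5 -24.9  33.8 -54.3]
```

Emit:
send_rows --pt "0 0 0 0.4 0 0 10" --pt "0 0 0 0.4 0 0 10"

```text
time_s: 14.38
eef_pos: [0.5455, 0.0521, 0.1513]
eef_rot: [171.1, 90.0, 12.5]
contact_force: [-0.7, -3.6, 11.1]
width: 0.0132
```

```bash
python3 -c "
from h import *
avg(3)"
```

```text
avg F,M [-0.67 -3.87 11.08 -0.84  0.16 -0.02]
t 14.53 pos [0.5454 0.0522 0.1513] yaw -68.54 tilt [0.0008 0.0002] F [-1.49 -4.07 10.93] M [-0.83  0.13 -0.03] w 0.013 J [-22.3  42.1  20.4 108.5 -24.9  33.7 -54.3]
```

Emit:
send_rows --pt "0 0 0 0 0.5 0 10" --pt "-0.03 0 0 0 0.5 0 10" --pt "-0.06 0 0 0 0.5 0 10" --pt "-0.06 0 0 0 0.5 0 10"

```text
time_s: 15.02
eef_pos: [0.5455, 0.052, 0.1513]
eef_rot: [-150.3, 90.0, 54.7]
contact_force: [-0.9, -3.5, 11.6]
width: 0.0128
```

```bash
python3 -c "
from h import *
avg(2)"
```

```text
avg F,M [-1.28 -3.26 11.56 -0.75  0.2   0.08]
t 15.12 pos [0.5455 0.052  0.1513] yaw -65.08 tilt [0.0005 0.0006] F [-0.82 -3.28 11.24] M [-0.8   0.21  0.01] w 0.0133 J [-21.7  41.9  19.4 108.5 -23.7  33.5 -51.9]
```

Emit:
send_rows --pt "-0.05 0 0 0 0 0 10" --pt "-0.1 0 0 0 0 0 10" --pt "-0.1 0 0 0 0 0 10"

```text
time_s: 15.5
eef_pos: [0.5455, 0.052, 0.1513]
eef_rot: [-159.4, 90.0, 51.3]
contact_force: [0.3, -3.4, 11.3]
width: 0.0134
```

```bash
python3 -c "
from h import *
avg(2)"
```

```text
avg F,M [-0.05 -3.81 11.02 -0.77  0.17  0.03]
t 15.6 pos [0.5455 0.052  0.1513] yaw -59.34 tilt [0.0005 0.0005] F [-1.14 -2.85 10.44] M [-0.8   0.19  0.01] w 0.0135 J [-20.7  41.7  17.8 108.4 -21.8  33.2 -48.1]
```

Emit:
send_rows --pt "-0.08 0 0 0 0 0 10" --pt "-0.16 0 0 0 0 0 10" --pt "-0.16 0 0 0 0 0 10"

```text
time_s: 15.98
eef_pos: [0.5457, 0.0518, 0.1514]
eef_rot: [174.4, 89.9, 34.3]
contact_force: [0.0, -4.5, 10.3]
width: 0.0129
```

```bash
python3 -c "
from h import *
avg(2)"
```

```text
avg F,M [ 0.16 -4.29 10.59 -0.83  0.13  0.04]
t 16.07 pos [0.5456 0.0518 0.1514] yaw -50.19 tilt [0.0007 0.0004] F [-1.29 -4.3  11.91] M [-0.8   0.12  0.09] w 0.013 J [-19.3  41.3  15.2 108.4 -18.7  32.7 -41.9]
```

Emit:
send_rows --pt "-0.08 0 0 0 0 0 10" --pt "-0.16 0 0 0 0 0 10" --pt "-0.16 0 0 0 0 0 10"

```text
time_s: 16.45
eef_pos: [0.5458, 0.0516, 0.1515]
eef_rot: [149.5, 89.9, 18.5]
contact_force: [-0.6, -3.4, 11.0]
width: 0.013
```

```bash
python3 -c "
from h import *
avg(2)"
```

```text
avg F,M [-0.32 -3.99 11.02 -0.84  0.08  0.06]
t 16.55 pos [0.5458 0.0516 0.1515] yaw -41.03 tilt [0.001  0.0002] F [-0.19 -3.56 11.12] M [-0.84  0.13  0.03] w 0.0133 J [-17.8  41.   12.7 108.3 -15.6  32.4 -35.9]
```

Emit:
send_rows --pt "-0.08 0 0 0 0 0 10" --pt "-0.16 0 0 0 0 0 10" --pt "-0.16 0 0 0 0 0 10"

```text
time_s: 16.92
eef_pos: [0.5459, 0.0515, 0.1516]
eef_rot: [129.8, 89.9, 8.0]
contact_force: [-0.2, -2.9, 12.0]
width: 0.013
```

```bash
python3 -c "
from h import *
avg(2)"
```

```text
avg F,M [-0.38 -3.65 11.99 -0.92  0.14  0.03]
t 17.02 pos [0.546  0.0515 0.1517] yaw -31.87 tilt [0.0014 0.0001] F [-0.2  -5.23 12.52] M [-0.93  0.12  0.05] w 0.013 J [-16.3  40.7  10.1 108.2 -12.5  32.1 -29.8]
```

Emit:
send_rows --pt "-0.08 0 0 -0.3 0 0 10" --pt "-0.16 0 0 -0.3 0 0 10" --pt "-0.16 0 0 -0.3 0 0 10"

```text
time_s: 17.4
eef_pos: [0.5461, 0.0515, 0.1519]
eef_rot: [115.3, 89.9, 2.7]
contact_force: [0.3, -4.0, 10.6]
width: 0.0132
```

```bash
python3 -c "
from h import *
avg(2)"
```

```text
avg F,M [ 0.12 -4.55 11.18 -0.97  0.02  0.05]
t 17.5 pos [0.5461 0.0515 0.1519] yaw -22.7 tilt [ 0.0016 -0.0001] F [ 0.87 -4.19 11.13] M [-0.91  0.05  0.09] w 0.0132 J [-14.8  40.5   7.6 108.1  -9.3  31.9 -23.8]
```

Emit:
send_rows --pt "-0.08 0 0 -0.3 0 0 10" --pt "-0.16 0 0 -0.3 0 0 10" --pt "-0.16 0 0 -0.3 0 0 10"

```text
time_s: 17.88
eef_pos: [0.5463, 0.0514, 0.1522]
eef_rot: [101.5, 89.9, -2.0]
contact_force: [1.7, -5.0, 10.0]
width: 0.0129
```

```bash
python3 -c "
from h import *
avg(2)"
```

```text
avg F,M [ 1.44 -4.38 10.64 -0.98 -0.1   0.05]
t 17.98 pos [0.5463 0.0514 0.1522] yaw -13.54 tilt [ 0.0019 -0.0002] F [ 1.49 -5.37 10.28] M [-0.98 -0.08  0.05] w 0.0132 J [-13.2  40.3   5.1 108.   -6.1  31.9 -17.7]
```

Emit:
send_rows --pt "-0.08 0 0 -0.3 0 0 10" --pt "-0.16 0 0 -0.3 0 0 10" --pt "-0.16 0 0 -0.3 0 0 10"

```text
time_s: 18.35
eef_pos: [0.5465, 0.0514, 0.1525]
eef_rot: [90.6, 89.9, -3.8]
contact_force: [1.6, -5.1, 9.5]
width: 0.0129
```

```bash
python3 -c "
from h import *
avg(2)"
```

```text
avg F,M [ 1.43 -4.6  10.03 -1.02 -0.18  0.08]
t 18.45 pos [0.5465 0.0514 0.1525] yaw -4.38 tilt [ 0.0022 -0.0003] F [ 1.05 -4.97 10.37] M [-1.03 -0.21  0.03] w 0.0131 J [-11.7  40.2   2.5 107.9  -3.   31.9 -11.6]
```

Emit:
send_rows --pt "-0.08 0 0 -0.2 0 0 10" --pt "-0.16 0 0 -0.2 0 0 10" --pt "-0.16 0 0 -0.2 0 0 10"

```text
time_s: 18.82
eef_pos: [0.5466, 0.0514, 0.1528]
eef_rot: [81.1, 89.9, -4.0]
contact_force: [0.6, -6.2, 10.3]
width: 0.0129
```

```bash
python3 -c "
from h import *
avg(2)"
```

```text
avg F,M [ 0.88 -5.29 10.11 -1.05 -0.2   0.08]
t 18.93 pos [0.5466 0.0514 0.1528] yaw 4.79 tilt [ 0.0025 -0.0003] F [ 1.65 -4.97 10.91] M [-1.02 -0.2   0.07] w 0.0131 J [-1.020e+01  4.010e+01 -1.000e-01  1.078e+02  1.000e-01  3.200e+01
 -5.500e+00]
```

Emit:
send_rows --pt "-0.08 0 0 -0.2 0 0.3 10" --pt "-0.16 0 0 -0.2 0 0.3 10" --pt "-0.16 0 0 -0.2 0 0.3 10"

```text
time_s: 19.3
eef_pos: [0.5468, 0.0514, 0.1531]
eef_rot: [78.7, 89.8, 2.8]
contact_force: [2.0, -5.1, 10.8]
width: 0.0132
```

```bash
python3 -c "
from h import *
avg(2)"
```

```text
avg F,M [ 1.82 -4.7  10.41 -0.92 -0.27  0.03]
t 19.4 pos [0.5468 0.0514 0.1531] yaw 13.98 tilt [0.0028 0.    ] F [ 2.05 -4.33 10.61] M [-0.92 -0.26  0.06] w 0.0128 J [ -8.6  40.   -2.7 107.6   3.3  32.3   0.6]
```

Emit:
send_rows --pt "-0.08 0 0 -0.25 0 0.2 10" --pt "-0.16 0 0 -0.25 0 0.2 10" --pt "-0.16 0 0 -0.25 0 0.2 10"

```text
time_s: 19.77
eef_pos: [0.547, 0.0514, 0.1535]
eef_rot: [73.7, 89.8, 6.9]
contact_force: [1.9, -4.4, 10.8]
width: 0.013
```

```bash
python3 -c "
from h import *
avg(2)"
```

```text
avg F,M [ 2.03 -3.96 11.06 -0.87 -0.24  0.05]
t 19.88 pos [0.5471 0.0514 0.1535] yaw 23.16 tilt [0.0032 0.0003] F [ 1.52 -4.19 11.33] M [-0.85 -0.33  0.08] w 0.0131 J [ -7.   40.   -5.3 107.5   6.3  32.6   6.8]
```

Emit:
send_rows --pt "-0.08 0 0 -0.4 0 0 10" --pt "-0.16 0 0 -0.4 0 0 10" --pt "-0.16 0 0 -0.4 0 0 10"

```text
time_s: 20.25
eef_pos: [0.5472, 0.0515, 0.1538]
eef_rot: [65.6, 89.8, 7.9]
contact_force: [2.2, -4.1, 9.7]
width: 0.0129
```

```bash
python3 -c "
from h import *
avg(2)"
```

```text
avg F,M [ 2.09 -3.67 10.31 -0.85 -0.36  0.06]
t 20.35 pos [0.5472 0.0515 0.1538] yaw 32.32 tilt [0.0035 0.0004] F [ 2.24 -3.35 10.71] M [-0.87 -0.35  0.06] w 0.0133 J [ -5.5  40.   -7.9 107.4   9.3  33.   13. ]
```

Emit:
send_rows --pt "-0.08 0 0 -0.3 0 0 10" --pt "-0.16 0 0 -0.3 0 0 10" --pt "-0.16 0 0 -0.3 0 0 10"

```text
time_s: 20.72
eef_pos: [0.5474, 0.0516, 0.1542]
eef_rot: [57.7, 89.8, 9.2]
contact_force: [2.9, -3.7, 11.5]
width: 0.013
```

```bash
python3 -c "
from h import *
avg(2)"
```

```text
avg F,M [ 2.69 -3.56 11.29 -0.81 -0.37  0.07]
t 20.82 pos [0.5473 0.0516 0.1542] yaw 41.5 tilt [0.0037 0.0005] F [ 2.41 -3.49 10.98] M [-0.81 -0.43  0.05] w 0.0131 J [ -3.9  40.1 -10.5 107.3  12.3  33.5  19.3]
```

Emit:
send_rows --pt "-0.08 0 0 -0.5 0 0 10" --pt "-0.16 0 0 -0.5 0 0 10" --pt "-0.16 0 0 -0.5 0 0 10"

```text
time_s: 21.2
eef_pos: [0.5475, 0.0518, 0.1547]
eef_rot: [49.9, 89.8, 10.6]
contact_force: [2.8, -3.6, 10.2]
width: 0.0129
```

```bash
python3 -c "
from h import *
avg(2)"
```

```text
avg F,M [ 2.52 -4.07 10.3  -0.8  -0.48  0.1 ]
t 21.3 pos [0.5475 0.0517 0.1547] yaw 50.67 tilt [0.004  0.0006] F [ 2.75 -3.65  9.86] M [-0.74 -0.49  0.05] w 0.0127 J [ -2.3  40.2 -13.1 107.2  15.2  34.   25.6]
```

Emit:
send_rows --pt "-0.08 0 0 -0.3 0 0 10" --pt "-0.16 0 0 -0.3 0 0 10" --pt "-0.16 0 0 -0.3 0 0 10"

```text
time_s: 21.68
eef_pos: [0.5476, 0.0519, 0.155]
eef_rot: [42.8, 89.8, 12.6]
contact_force: [3.5, -3.7, 10.7]
width: 0.013
```

```bash
python3 -c "
from h import *
avg(2)"
```

```text
avg F,M [ 3.5  -3.54 10.43 -0.75 -0.53  0.06]
t 21.77 pos [0.5476 0.0519 0.155 ] yaw 59.85 tilt [0.0042 0.0008] F [ 3.72 -3.29  9.49] M [-0.71 -0.53  0.05] w 0.0131 J [ -0.7  40.4 -15.8 107.1  18.   34.7  32. ]
```

Emit:
send_rows --pt "-0.08 0 0 -0.3 0 0 10" --pt "-0.16 0 0 -0.3 0 0 10" --pt "-0.16 0 0 -0.3 0 0 10"

```text
time_s: 22.15
eef_pos: [0.5477, 0.0521, 0.1554]
eef_rot: [35.4, 89.7, 14.5]
contact_force: [2.9, -3.9, 9.3]
width: 0.0128
```

```bash
python3 -c "
from h import *
avg(2)"
```

```text
avg F,M [ 2.94 -3.26  9.55 -0.74 -0.54  0.05]
t 22.25 pos [0.5477 0.0521 0.1554] yaw 69.02 tilt [0.0044 0.001 ] F [ 3.9  -2.23 10.14] M [-0.7  -0.57  0.08] w 0.0133 J [  0.8  40.6 -18.4 107.   20.8  35.4  38.5]
```

Emit:
send_rows --pt "-0.06 0 0 -0.1 0 0 10" --pt "-0.112 0 0 -0.1 0 0 10" --pt "-0.112 0 0 -0.1 0 0 10"

```text
time_s: 22.62
eef_pos: [0.5477, 0.0522, 0.1555]
eef_rot: [29.1, 89.7, 14.5]
contact_force: [3.5, -2.3, 9.3]
width: 0.0135
```

```bash
python3 - <<'E'
from h import *
avg(2)
A=np.array([.5457,.052])
for n in('top','side'):
    c=cam(n); save(n+'5.png',c['image']); W=cloud(c); ok=c['depth']>0; d=np.hypot(W[...,0]-A[0],W[...,1]-A[1])
    for lo,hi,nm in[(.096,.112,'short'),(.116,.14,'tall')]:
        m=ok&(d>.055)&(d<.115)&(W[...,2]>lo)&(W[...,2]<hi)
        k,lab=cv2.connectedComponents(m.astype(np.uint8))
        for i in range(1,k):
            P=W[lab==i]
            if len(P)<60: continue
            mid=(np.percentile(P[:,:2],2,0)+np.percentile(P[:,:2],98,0))/2;v=mid-A
            print(n,nm,len(P),mid.round(4),np.linalg.norm(v).round(4),np.degrees(np.arctan2(v[1],v[0])).round(1))
E
```

```text
avg F,M [ 3.66 -2.35  9.59 -0.65 -0.54  0.08]
t 22.73 pos [0.5478 0.0522 0.1555] yaw 75.45 tilt [0.0046 0.0011] F [ 2.81 -2.14 10.84] M [-0.62 -0.6   0.07] w 0.0131 J [  1.9  40.8 -20.3 106.9  22.7  36.   43.1]
top short 111 [0.5898 0.1281] 0.088 59.9
top short 234 [0.4919 0.1173] 0.0846 129.5
side short 181 [0.4923 0.1152] 0.0827 130.2
side short 208 [ 0.5506 -0.0334] 0.0856 -86.7
side short 127 [0.4654 0.014 ] 0.0888 -154.7
side tall 235 [0.4657 0.016 ] 0.0877 -155.7
```

View pics/side5.png

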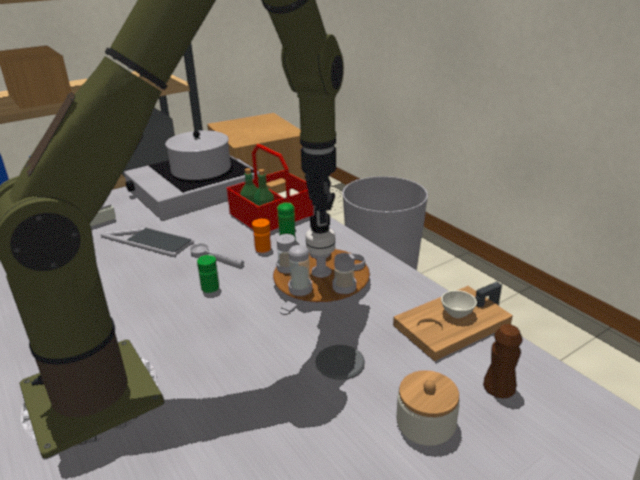

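Emit:
send_rows --pt "0 0 0 -1.5 0 0 10" --pt "0 0 0 -3 0 0 10" --pt "0 0 0 -5 0 0 10" --pt "0 0 0 -7 0 0 10" --pt "0 0 0 -9 0 0 10" --pt "0 0 0 -11 0 0 10" --pt "0 0 0 -13 0 0 10" --pt "0 0 0 -14.5 0 0 10" --pt "0 0 0 -16 0 0 10" --pt "0 0 0 -16 0 0 10"

```text
time_s: 24.08
eef_pos: [0.5477, 0.0522, 0.1709]
eef_rot: [31.8, 89.7, 17.3]
contact_force: [4.6, -2.5, 3.5]
width: 0.0127
```

```bash
python3 -c "
from h import *
avg(2)"
```

```text
avg F,M [ 5.22 -2.4   3.46 -0.6  -0.92  0.05]
t 24.18 pos [0.5477 0.0523 0.1708] yaw 75.44 tilt [0.0042 0.0013] F [ 5.01 -2.68  4.14] M [-0.61 -0.94 -0.  ] w 0.0129 J [  2.4  39.6 -21.1 106.2  21.8  38.   43.9]
```

Emit:
send_rows --pt "0 0 0 -1.5 0 0 10" --pt "0 0 0 -1.5 0 0 20" --pt "0 0 0 -1.5 0 0 45" --pt "0 0 0 -1.5 0 0 45" --pt "0 0 0 -1.5 0 0 45" --pt "0 0 0 -1.5 0 0 45"

```text
time_s: 24.92
eef_pos: [0.5453, 0.0515, 0.1714]
eef_rot: [176.7, 90.0, 162.2]
contact_force: [-0.4, -0.1, -0.4]
width: 0.0452
```

```bash
python3 - <<'E'
from h import *
avg(2)
c=cam('side'); save('side6.png',cv2.resize(c['image'][150:300,220:420],(800,600),interpolation=cv2.INTER_CUBIC))
E
```

```text
avg F,M [-0.41  0.09 -0.18 -0.02  0.02 -0.03]
t 25.02 pos [0.5454 0.0515 0.1715] yaw 75.4 tilt [-0.0001  0.0001] F [ 0.15 -0.55 -0.37] M [-0.03 -0.    0.03] w 0.0452 J [  2.5  39.4 -21.1 106.3  21.7  38.2  44. ]
```

View pics/side6.png

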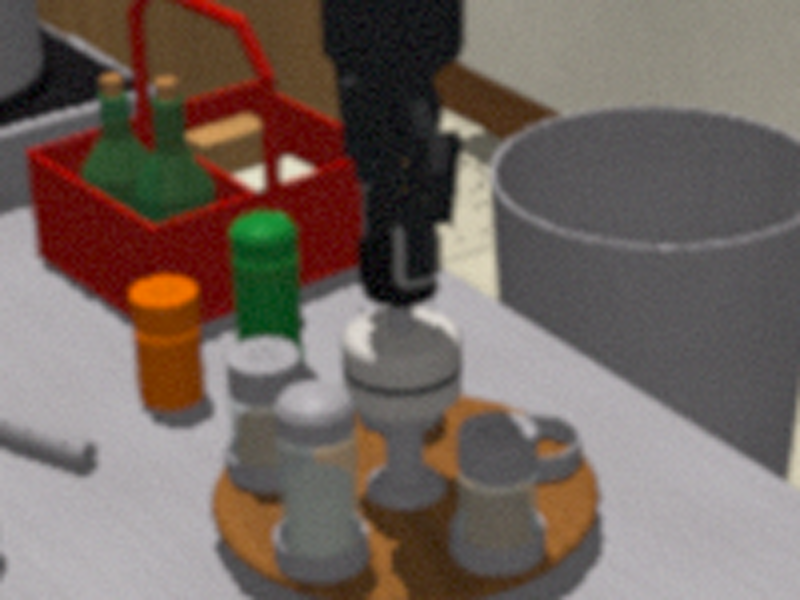

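Emit:
send_rows --pt "0 0 0 -30 0 0 45" --pt "0 0 0 -70 0 0 60" --pt "-0.15 0 0 -75 -12 -17 70" --pt "-0.3 0 0 -75 -24 -34 70" --pt "-0.45 0 0 -75 -36 -51 70" --pt "-0.63 0 0 -75 -48.9 -67.8 70" --pt "-0.63 0 0 -75 -48.9 -67.8 70" --pt "-0.63 0 0 -75 -48.9 -67.8 70"

```text
time_s: 26.08
eef_pos: [0.4686, 0.0215, 0.2468]
eef_rot: [6.9, 89.9, 28.2]
contact_force: [-0.1, -0.0, 0.2]
width: 0.0703
```

```bash
python3 - <<'E'
from h import *
st()
A=np.array([.5457,.052])
for n in('side','top'):
    c=cam(n); save(n+'7.png',cv2.resize(c['image'][150:300,220:420],(800,600),interpolation=cv2.INTER_CUBIC)); W=cloud(c); ok=c['depth']>0; d=np.hypot(W[...,0]-A[0],W[...,1]-A[1])
    for lo,hi,nm in[(.096,.112,'short'),(.116,.14,'tall'),(.184,.2,'knobtop')]:
        m=ok&(d<.115)&(d>(.055 if nm!='knobtop' else 0))&(W[...,2]>lo)&(W[...,2]<hi)
        k,lab=cv2.connectedComponents(m.astype(np.uint8))
        for i in range(1,k):
            P=W[lab==i]
            if len(P)<60: continue
            mid=(np.percentile(P[:,:2],2,0)+np.percentile(P[:,:2],98,0))/2;v=mid-A
            print(n,nm,len(P),mid.round(4),np.linalg.norm(v).round(4),np.degrees(np.arctan2(v[1],v[0])).round(1),P[:,2].max().round(4), np.ptp(P[:,:2],axis=0).round(3))
    print([np.round(atz(c,d['at'],.08),4)[:2] for d in bot.pinpoint('tall_mid',n)])
E
```

```text
t 26.07 pos [0.4686 0.0215 0.2468] yaw 111.33 tilt [0.0014 0.0008] F [-0.07 -0.01  0.18] M [-0.03 -0.02  0.02] w 0.0703 J [ 15.2  29.7 -35.7 113.9  24.6  43.9  76.3]
side short 180 [0.4921 0.1154] 0.083 130.2 0.1052 [0.044 0.047]
side short 212 [ 0.551  -0.0328] 0.085 -86.4 0.1061 [0.043 0.044]
side short 133 [0.4653 0.014 ] 0.0889 -154.7 0.112 [0.041 0.038]
side tall 232 [0.4659 0.0171] 0.0871 -156.4 0.1348 [0.042 0.039]
side knobtop 99 [0.5456 0.0512] 0.0008 -100.8 0.1937 [0.045 0.023]
[array([0.556 , 0.2187]), array([0.4701, 0.0148])]
top short 130 [0.5895 0.1287] 0.0884 60.3 0.111 [0.043 0.031]
top short 188 [0.4923 0.1213] 0.0875 127.6 0.1105 [0.044 0.036]
top tall 134 [0.4611 0.0249] 0.0888 -162.2 0.1392 [0.031 0.037]
[array([0.5819, 0.252 ]), array([0.4735, 0.0286])]
```

View pics/side7.png

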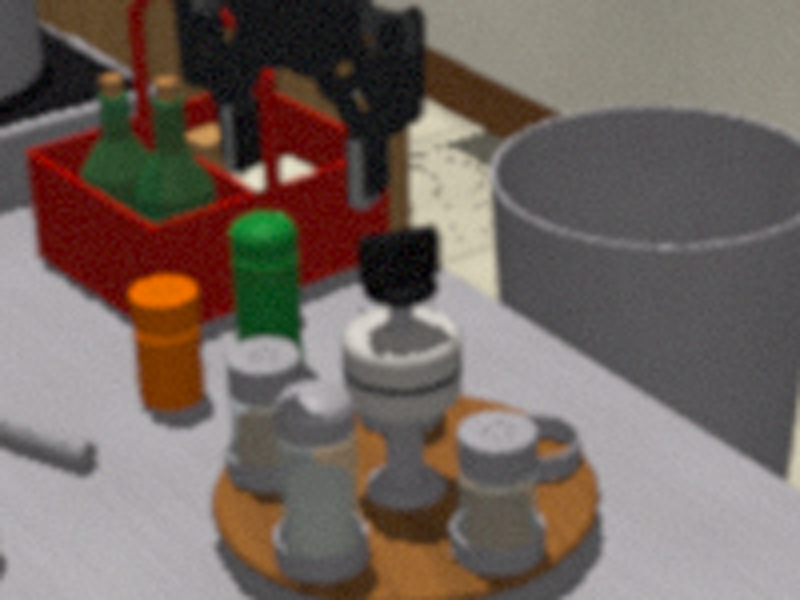

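Emit:
send_rows --pt "0 0 0 30 -0.2 -1.6 70" --pt "0 0 0 65 -0.2 -1.6 70" --pt "0 0 0 95 -0.2 -1.6 70" --pt "0 0 0 120 -0.2 -1.6 70" --pt "0 0 0 140 -0.2 -1.6 70" --pt "0 0 0 155 -0.2 -1.6 70" --pt "0 0 0 169 -0.2 -1.6 70" --pt "0 0 0 169 -0.2 -1.6 70" --pt "0 0 0 169 -0.2 -1.6 70"

```text
time_s: 27.4
eef_pos: [0.4666, 0.0207, 0.0778]
eef_rot: [-6.9, 90.0, 14.6]
contact_force: [0.3, 0.1, 0.1]
width: 0.07
```

```bash
python3 - <<'E'
from h import *
avg(2)
c=cam('side'); save('side8.png',cv2.resize(c['image'][150:300,220:420],(800,600),interpolation=cv2.INTER_CUBIC))
E
```

```text
avg F,M [ 0.14  0.05  0.39 -0.01 -0.03  0.02]
t 27.5 pos [0.4667 0.0206 0.078 ] yaw 111.49 tilt [0.0012 0.0003] F [-0.64  0.1   0.32] M [-0.02 -0.02  0.05] w 0.0701 J [  2.5  45.  -17.2 123.3  43.6  17.7  59.4]
```

View pics/side8.png

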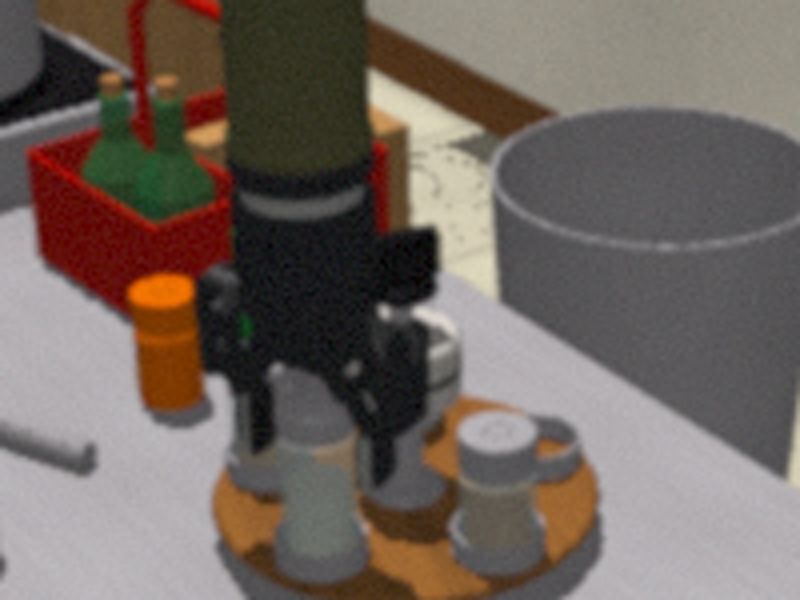

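Emit:
send_rows --pt "0 0 0 0 0 0 60" --pt "0 0 0 0 0 0 52" --pt "0 0 0 0 0 0 46" --pt "0 0 0 0 0 0 42" --pt "0 0 0 0 0 0 40" --pt "0 0 0 0 0 0 38" --pt "0 0 0 0 0 0 38" --grip_force 35

```text
time_s: 28.42
eef_pos: [0.4662, 0.0205, 0.0777]
eef_rot: [-16.6, 90.0, 4.9]
contact_force: [-0.9, 0.7, 6.3]
width: 0.043
```

```bash
python3 -c "
from h import *
avg(2)"
```

```text
avg F,M [-0.94  0.42  5.75 -0.1   0.09  0.  ]
t 28.52 pos [0.4662 0.0204 0.0777] yaw 111.5 tilt [ 0.0003 -0.    ] F [-0.98 -0.26  6.31] M [-0.08  0.1  -0.06] w 0.043 J [  2.5  45.  -17.2 123.3  43.6  17.6  59.3]
```

Emit:
send_rows --pt "0 0 0 -5 0 0 38" --pt "0 0 0 -12 0 0 38" --pt "0 0 0 -25 0 0 38" --pt "0 0 0 -45 0 0 38" --pt "0 0 0 -70 0 0 38" --pt "0 0 0 -95 0 0 38" --pt "0 0 0 -110 0 0 38" --pt "0 0 0 -110 0 0 38" --pt "0 0 0 -110 0 0 38"

```text
time_s: 29.65
eef_pos: [0.4656, 0.0201, 0.1871]
eef_rot: [171.2, 89.9, -167.3]
contact_force: [-0.7, -0.4, -2.0]
width: 0.0429
```

```bash
python3 - <<'E'
from h import *
avg(2)
delta([.607,-.2443,.188])
c=cam('side'); save('side9.png',c['image'])
E
```

```text
avg F,M [-0.61 -0.38 -1.92 -0.04  0.02 -0.  ]
t 29.75 pos [0.4656 0.0202 0.1868] yaw 111.5 tilt [-0.0016 -0.0002] F [-0.52  0.23 -1.28] M [ 0.07 -0.02 -0.02] w 0.0429 J [ 12.1  34.7 -31.7 118.4  31.2  35.3  70.4]
t 29.75 pos [0.4656 0.0202 0.1868] yaw 111.5 tilt [-0.0016 -0.0002] F [-0.52  0.23 -1.28] M [ 0.07 -0.02 -0.02] w 0.0429 J [ 12.1  34.7 -31.7 118.4  31.2  35.3  70.4]
tool mm [  -1.3 -298.    34.6]
```

View pics/side9.png

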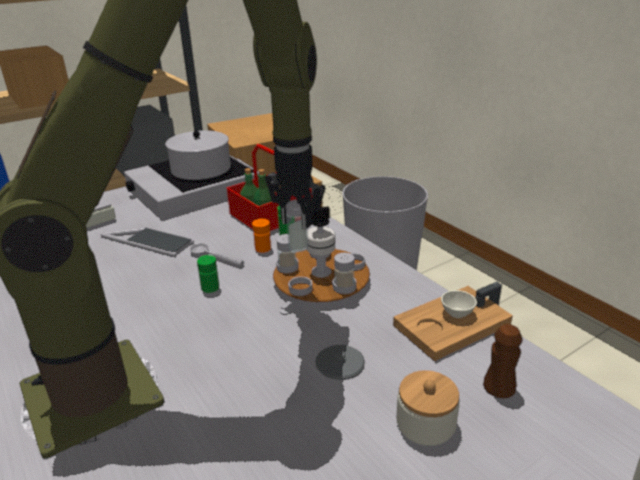

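Emit:
send_rows --pt "0.06 0 0 0 -20 2 38" --pt "0.12 0 0 0 -60 7 38" --pt "0.18 0 0 0 -105 12 38" --pt "0.25 0 0 0 -150 17 38" --pt "0.32 0 0 0 -195 22 38" --pt "0.38 0 0 0 -240 27 38" --pt "0.445 0 0 0 -280 32 38" --pt "0.445 0 0 0 -298 34.6 38" --pt "0.445 0 0 0 -298 34.6 38" --pt "0.445 0 0 0 -298 34.6 38"

```text
time_s: 31.05
eef_pos: [0.6068, -0.2434, 0.187]
eef_rot: [143.4, 89.9, 139.4]
contact_force: [-0.5, 0.0, -1.2]
width: 0.0429
```

```bash
python3 - <<'E'
from h import *
avg(2)
delta([.607,-.2443,.188])
for n in('side','top'):
    c=cam(n); save(n+'10.png',c['image']); W=cloud(c); np.savez('d_%s.npz'%n,**{k:c[k] for k in['image','depth','K','rvec','tvec']},W=W)
    print(n,[(np.round(atz(c,d['at'],.0),4)[:2],d['conf']) for d in bot.pinpoint('free_place',n)],[(d['at'],d['conf']) for d in bot.pinpoint('tall_mid',n)])
    im=c['image'][230:350,350:510] if n=='side' else c['image'][130:220,375:495]
    save(n+'10c.png',cv2.resize(im,(800,600),interpolation=cv2.INTER_CUBIC))
E
```

```text
avg F,M [-0.02  0.19 -0.79  0.02 -0.04 -0.03]
t 31.15 pos [ 0.6071 -0.2429  0.1875] yaw 86.09 tilt [-0.0008  0.0009] F [ 0.71  0.23 -2.38] M [-0.01  0.07 -0.07] w 0.043 J [ 31.9  46.4 -27.3  86.2  24.3  53.4  83.3]
t 31.15 pos [ 0.6071 -0.2429  0.1875] yaw 86.09 tilt [-0.0008  0.0009] F [ 0.71  0.23 -2.38] M [-0.01  0.07 -0.07] w 0.043 J [ 31.9  46.4 -27.3  86.2  24.3  53.4  83.3]
tool mm [-0.5 -1.4 -0. ]
side [(array([ 0.7099, -0.2186]), 0.74), (array([ 0.6208, -0.2303]), 0.55)] [([286.8, 220.9], 0.93), ([440.0, 257.5], 0.79)]
top [(array([ 0.6116, -0.248 ]), 0.76)] [([226.5, 195.1], 0.64), ([279.7, 189.8], 0.63), ([423.8, 172.2], 0.61)]
```

View pics/side10c.png

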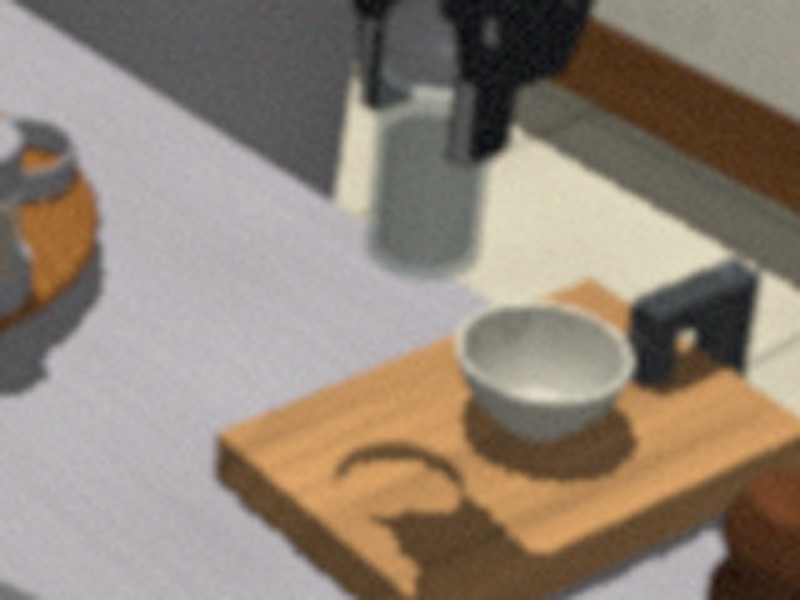

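View pics/top10.png

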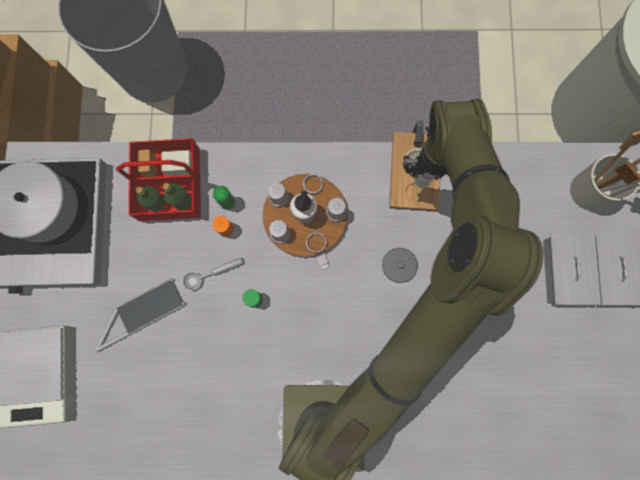

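```bash
python3 - <<'E'
from h import *
def ld(f):
    c=dict(np.load(f)); return c
th=np.linspace(0,2*np.pi,90)
def circ(x,y,r,z): return np.c_[x+r*np.cos(th),y+r*np.sin(th),0*th+z]
def ov(c,cs,box,name):
    x0,y0,x1,y1=box; s=800/(x1-x0); im=cv2.resize(c['image'][y0:y1,x0:x1],None,fx=s,fy=s,interpolation=cv2.INTER_CUBIC)
    for P,col in cs:
        q=((proj(c,P)-[x0,y0]+.5)*s).round().astype(int); cv2.polylines(im,[q.reshape(-1,1,2)],True,col,1)
    save(name,im)
X,Y=.607,-.2443
a=-3.9*np.pi/180; ax=np.array([np.cos(a),np.sin(a)]); ay=np.array([-ax[1],ax[0]]); r=np.array([X,Y])
B=np.array([[*(r+ax*u+ay*v),.024] for u,v in[(-.043,.065),(-.043,-.065),(.167,-.065),(.167,.065)]])
for n,box in(('top',(380,130,460,190+0+ 0+30)),('side',(385,270,525,375))):
    ov(ld(f'c_{n}.npz'),[(circ(X,Y,.0255,.024),(255,0,0)),(B,(0,255,0))],box,n+'_ov1.png')
c=ld('d_side.npz'); tx,ty=.6071,-.2432; zb=.1875-(.0777-.026)
ov(c,[(circ(tx,ty,.022,zb),(255,0,0)),(circ(tx,ty,.022,zb+.06),(255,0,0)),(circ(X,Y,.0255,.024),(255,0,0)),(B,(0,255,0))],(385,220,525,325),'side_ov2.png')
E
```

```text
(no output)
```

View pics/top_ov1.png

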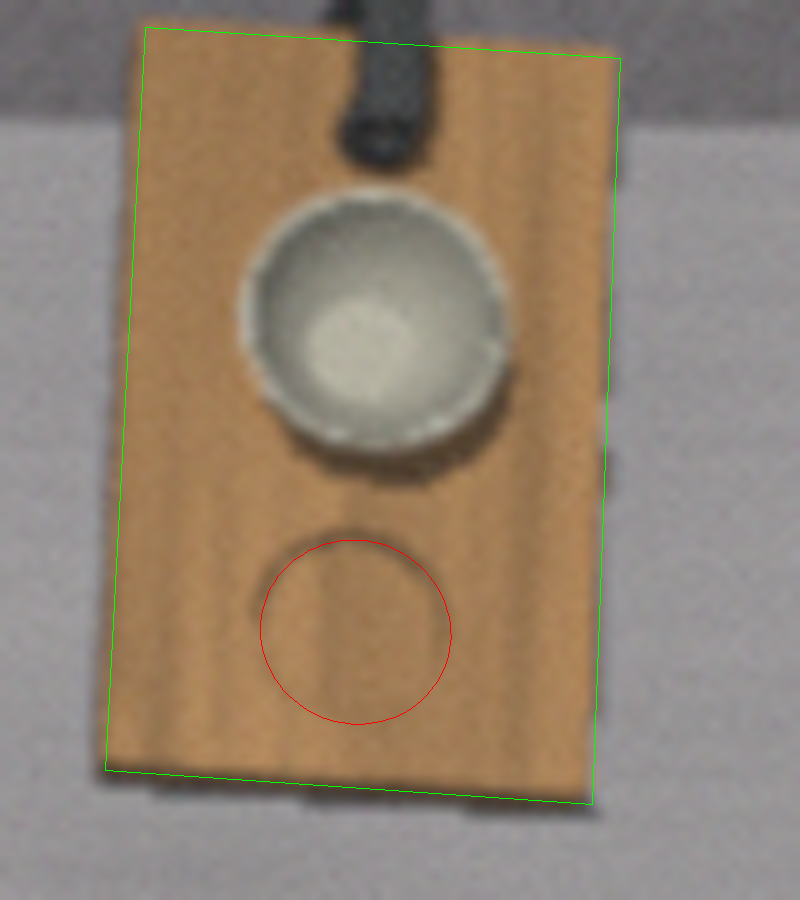

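View pics/side_ov1.png

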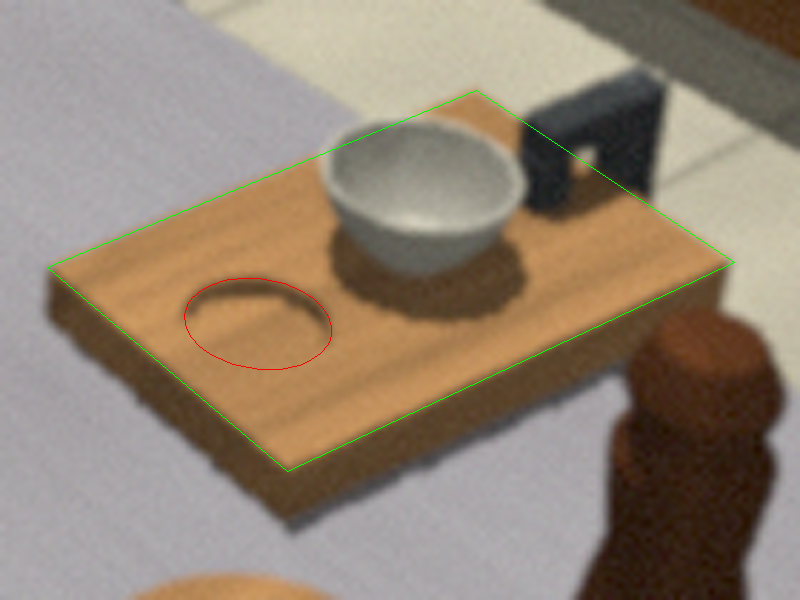

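View pics/side_ov2.png

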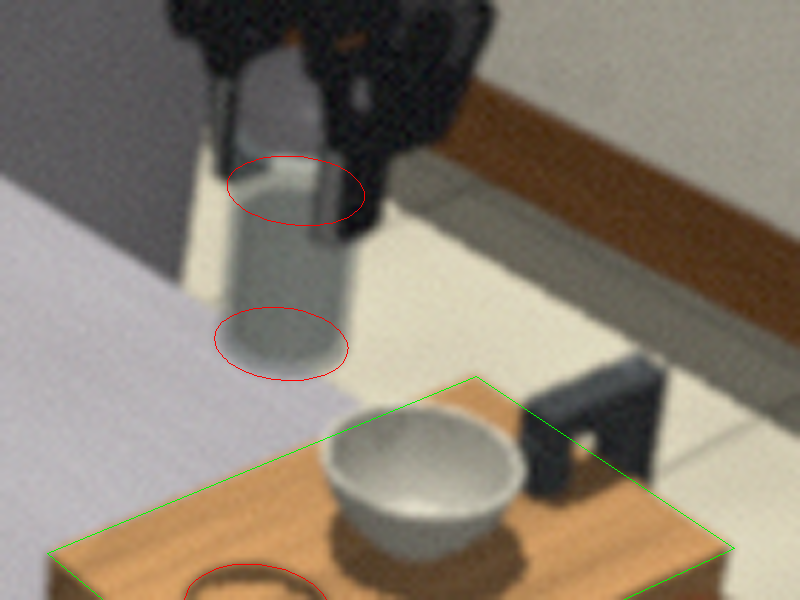

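Emit:
send_rows --pt "0 0 0 15 -1 -0.5 38" --pt "0 0 0 40 -1 -0.5 38" --pt "0 0 0 65 -1 -0.5 38" --pt "0 0 0 85 -1 -0.5 38" --pt "0 0 0 98 -1 -0.5 38" --pt "0 0 0 105 -1 -0.5 38" --pt "0 0 0 105 -1 -0.5 38" --pt "0 0 0 105 -1 -0.5 38"

```text
time_s: 32.45
eef_pos: [0.6077, -0.2452, 0.0833]
eef_rot: [-6.9, 89.9, -10.9]
contact_force: [-0.1, 0.6, -1.6]
width: 0.043
```

```bash
python3 - <<'E'
from h import *
o,_=avg(2); p=o['eef_pos']
th=np.linspace(0,2*np.pi,90)
def circ(x,y,r,z): return np.c_[x+r*np.cos(th),y+r*np.sin(th),0*th+z]
c=cam('side'); x0,y0,x1,y1=385,245,525,350;s=800/140
im=cv2.resize(c['image'][y0:y1,x0:x1],None,fx=s,fy=s,interpolation=cv2.INTER_CUBIC)
for P in(circ(.607,-.2443,.0255,.024),circ(p[0]+.001,p[1],.022,p[2]-.0517)):
    q=((proj(c,P)-[x0,y0]+.5)*s).round().astype(int); cv2.polylines(im,[q.reshape(-1,1,2)],True,(255,0,0),1)
save('side11.png',im)
E
```

```text
avg F,M [ 0.1  -0.2  -1.96 -0.01 -0.   -0.03]
t 32.55 pos [ 0.6075 -0.2453  0.0833] yaw 86.0 tilt [ 0.0014 -0.0004] F [ 0.28 -0.13 -1.83] M [-0.01 -0.04  0.04] w 0.043 J [ 30.3  53.8 -23.8  90.   28.8  42.4  79.7]
```

View pics/side11.png

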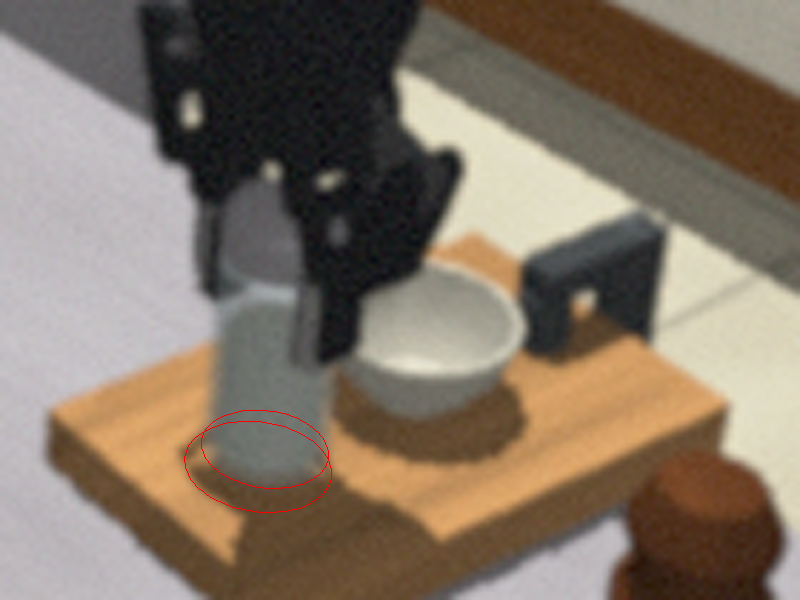

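Emit:
send_rows --pt "0 0 0 0 0.9 -1.2 38" --pt "0 0 0 4 0.9 -1.2 38" --pt "0 0 0 8 0.9 -1.2 38" --pt "0 0 0 10 0.9 -1.2 38" --pt "0 0 0 10 0.9 -1.2 38"

```text
time_s: 33.22
eef_pos: [0.6057, -0.2441, 0.0721]
eef_rot: [156.4, 90.0, 152.4]
contact_force: [0.1, -0.3, -2.4]
width: 0.043
```

```bash
python3 - <<'E'
from h import *
o,_=avg(2); p=o['eef_pos']
th=np.linspace(0,2*np.pi,90)
def circ(x,y,r,z): return np.c_[x+r*np.cos(th),y+r*np.sin(th),0*th+z]
c=cam('side'); x0,y0,x1,y1=385,245,525,350;s=800/140
im=cv2.resize(c['image'][y0:y1,x0:x1],None,fx=s,fy=s,interpolation=cv2.INTER_CUBIC)
for P in(circ(.607,-.2443,.0255,.024),):
    q=((proj(c,P)-[x0,y0]+.5)*s).round().astype(int); cv2.polylines(im,[q.reshape(-1,1,2)],True,(255,0,0),1)
save('side12.png',im)
E
```

```text
avg F,M [-0.11  0.03 -1.94 -0.02  0.01  0.  ]
t 33.33 pos [ 0.6059 -0.2441  0.0725] yaw 86.0 tilt [0.0001 0.0001] F [ 0.34  0.3  -2.26] M [-0.02 -0.02  0.03] w 0.043 J [ 30.1  54.5 -23.3  90.5  29.3  41.2  79.2]
```

View pics/side12.png

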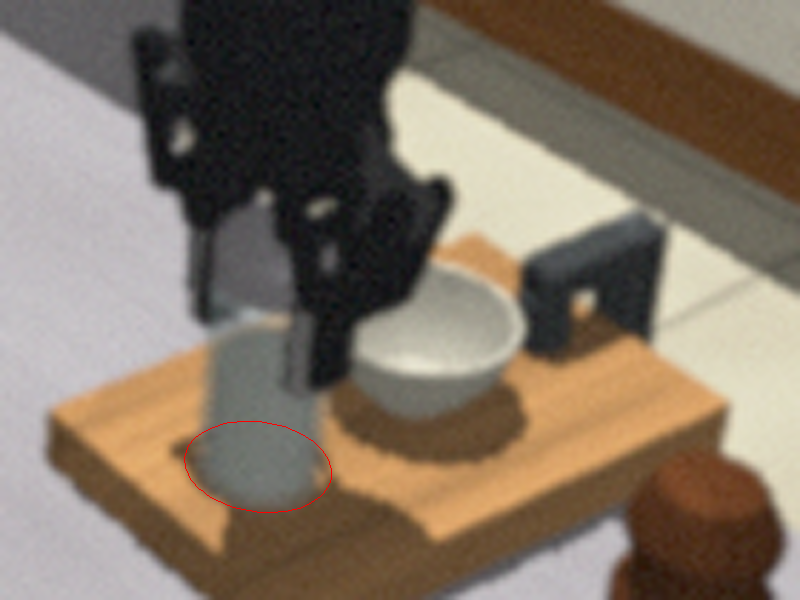

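Emit:
send_rows --pt "0 0 0 1.5 0 0 38" --pt "0 0 0 3 0 0 38" --pt "0 0 0 3 0 0 38"

```text
time_s: 33.75
eef_pos: [0.6057, -0.2441, 0.0694]
eef_rot: [162.3, 90.0, 158.3]
contact_force: [0.1, -0.0, -1.5]
width: 0.0431
```

```bash
python3 -c "
from h import *
avg(2)"
```

```text
avg F,M [-0.31  0.29 -1.84  0.03 -0.    0.02]
t 33.85 pos [ 0.6059 -0.2441  0.0695] yaw 86.0 tilt [0.     0.0001] F [ 0.1   0.86 -2.3 ] M [-0.01 -0.01  0.05] w 0.0428 J [ 30.   54.7 -23.2  90.5  29.4  40.9  79.1]
```

Emit:
send_rows --pt "0 0 0 0.8 0 0 38" --pt "0 0 0 1.5 0 0 38" --pt "0 0 0 1.5 0 0 38"

```text
time_s: 34.22
eef_pos: [0.6058, -0.2441, 0.068]
eef_rot: [126.3, 90.0, 122.3]
contact_force: [0.8, -0.6, -1.4]
width: 0.043
```

```bash
python3 -c "
from h import *
avg(2)"
```

```text
avg F,M [ 1.06 -0.17 -1.22 -0.02  0.06 -0.05]
t 34.33 pos [ 0.6059 -0.2442  0.068 ] yaw 86.0 tilt [0.0001 0.    ] F [ 0.18  0.12 -2.67] M [0.05 0.06 0.  ] w 0.0431 J [ 30.   54.8 -23.1  90.6  29.5  40.8  79. ]
```

Emit:
send_rows --pt "0 0 0 0.8 0 0 38" --pt "0 0 0 0.8 0 0 38"

```text
time_s: 34.58
eef_pos: [0.606, -0.2441, 0.0678]
eef_rot: [-20.6, 90.0, -24.6]
contact_force: [-2.2, 0.2, 4.8]
width: 0.0428
```

```bash
python3 -c "
from h import *
avg(2)"
```

```text
avg F,M [-1.85  0.38  5.04  0.14  0.42 -0.02]
t 34.67 pos [ 0.606  -0.2441  0.0678] yaw 86.0 tilt [ 0.0005 -0.0002] F [-1.05  0.71  6.19] M [ 0.    0.49 -0.01] w 0.0433 J [ 30.   54.9 -23.1  90.6  29.5  40.7  79. ]
```

Emit:
send_rows --pt "0 0 0 -0.3 0 0 44" --pt "0 0 0 -0.3 0 0 48" --pt "0 0 0 -0.3 0 0 54" --pt "0 0 0 -0.3 0 0 62" --pt "0 0 0 -0.3 0 0 68" --pt "0 0 0 -0.3 0 0 68"

```text
time_s: 35.42
eef_pos: [0.6058, -0.2441, 0.0675]
eef_rot: [106.2, 90.0, 102.2]
contact_force: [-0.1, -0.4, 0.1]
width: 0.068
```

```bash
python3 - <<'E'
from h import *
avg(2)
c=cam('side'); save('side13.png',cv2.resize(c['image'][245:350,385:525],None,fx=5.7,fy=5.7,interpolation=cv2.INTER_CUBIC))
E
```

```text
avg F,M [-0.46  0.34  0.27  0.03 -0.01  0.05]
t 35.52 pos [ 0.6059 -0.2441  0.0675] yaw 86.0 tilt [0.0001 0.0001] F [-0.34  0.12  0.25] M [-0.    0.06 -0.02] w 0.068 J [ 30.   54.9 -23.1  90.6  29.5  40.7  79. ]
```

View pics/side13.png

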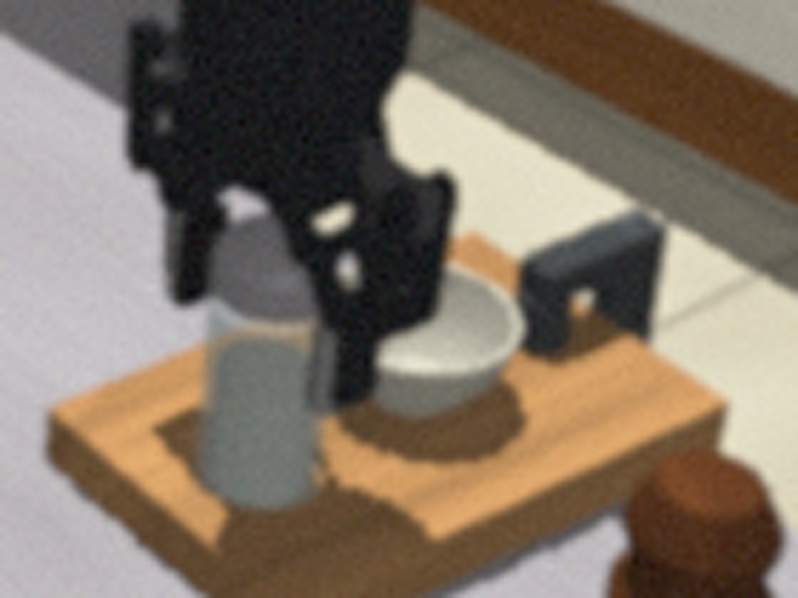

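Upright and standing. Next I retreat straight up, then back toward the robot for a clear view.

Emit:
send_rows --pt "0 0 0 -15 0 0 68" --pt "0 0 0 -40 0 0 68" --pt "0 0 0 -80 0 0 70" --pt "0 0 0 -120 0 0 70" --pt "0 0 0 -150 0 -20 70" --pt "0 0 0 -160 0 -60 70" --pt "0 0 0 -160 0 -110 70" --pt "0 0 0 -160 0 -150 70" --pt "0 0 0 -160 0 -170 70" --pt "0 0 0 -160 0 -170 70"

```text
time_s: 36.83
eef_pos: [0.4352, -0.2327, 0.2285]
eef_rot: [-89.7, 89.9, -93.7]
contact_force: [0.1, 0.7, 0.0]
width: 0.0701
```

```bash
python3 - <<'E'
from h import *
st()
A=np.array([.607,-.2443])
th=np.linspace(0,2*np.pi,90)
def circ(x,y,r,z): return np.c_[x+r*np.cos(th),y+r*np.sin(th),0*th+z]
for n,b in(('side',(385,225,545,345)),('top',(380,110,480,230-45))):
    c=cam(n); save(n+'14.png',c['image']); W=cloud(c); ok=c['depth']>0
    d=np.hypot(W[...,0]-A[0],W[...,1]-A[1]); m=ok&(d<.04)&(W[...,2]>.09)&(W[...,2]<.16); P=W[m]
    if len(P): print(n,len(P),((np.percentile(P,2,0)+np.percentile(P,98,0))/2).round(4),P[:,2].max(),np.ptp(P,axis=0))
    K=np.hypot(W[...,0]-.5457,W[...,1]-.052)<.03; k=W[ok&K]; print('knob top',np.percentile(k[:,2],99.5))
    x0,y0,x1,y1=b; s=800/(x1-x0); im=cv2.resize(c['image'][y0:y1,x0:x1],None,fx=s,fy=s,interpolation=cv2.INTER_CUBIC)
    save(n+'14c.png',im)
E
```

```text
t 36.83 pos [ 0.4352 -0.2327  0.2285] yaw 85.96 tilt [-0.0001 -0.0012] F [0.08 0.66 0.  ] M [ 0.03 -0.   -0.03] w 0.0701 J [ 41.9  32.1 -29.9 111.6  23.3  42.3  84.2]
side 472 [ 0.6045 -0.248   0.1074] 0.12500109738737547 [0.04226207 0.04369842 0.03498461]
knob top 0.19154320232534255
top 269 [ 0.6061 -0.2425  0.1107] 0.1297794168387582 [0.04532713 0.04159566 0.03945545]
knob top 0.19700902772783882
```

View pics/side14.png

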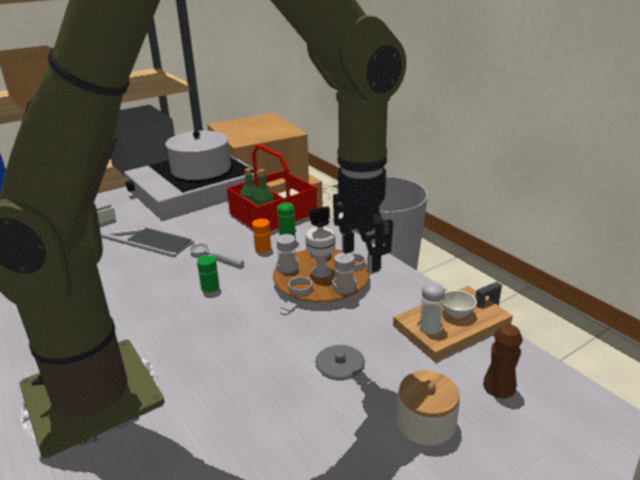

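View pics/side14c.png

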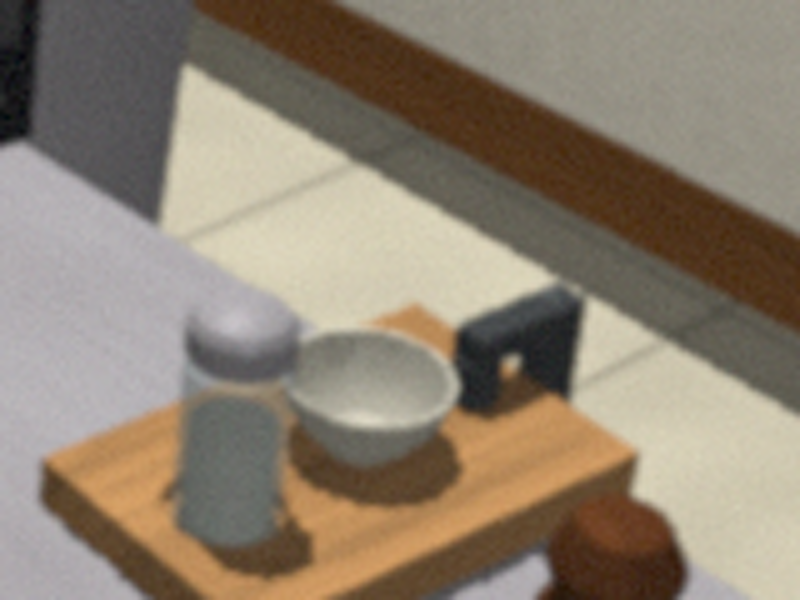

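View pics/top14.png

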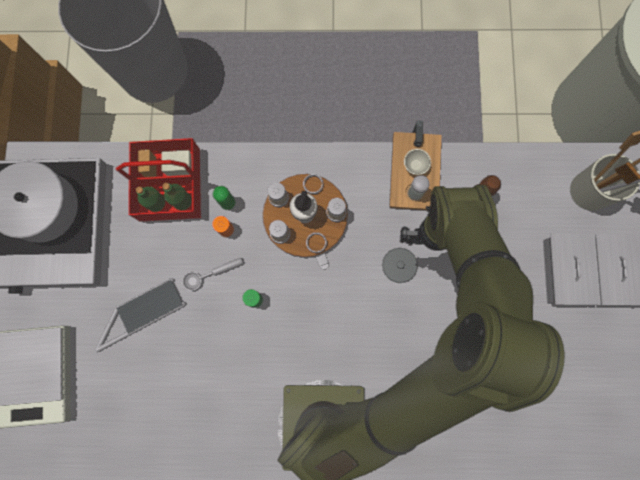

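```bash
python3 - <<'E'
from h import *
th=np.linspace(0,2*np.pi,90)
def circ(x,y,r,z): return np.c_[x+r*np.cos(th),y+r*np.sin(th),0*th+z]
for n,b in(('side',(385,225,545,345)),('top',(380,120,480,195))):
    c=cam(n); x0,y0,x1,y1=b; s=800/(x1-x0); im=cv2.resize(c['image'][y0:y1,x0:x1],None,fx=s,fy=s,interpolation=cv2.INTER_CUBIC)
    for P in(circ(.607,-.2443,.022,.016),circ(.607,-.2443,.022,.06),circ(.607,-.2443,.022,.105),circ(.607,-.2443,.0255,.024)):
        q=((proj(c,P)-[x0,y0]+.5)*s).round().astype(int); cv2.polylines(im,[q.reshape(-1,1,2)],True,(255,0,0),1)
    save(n+'15c.png',im)
E
```

```text
(no output)
```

View pics/side15c.png

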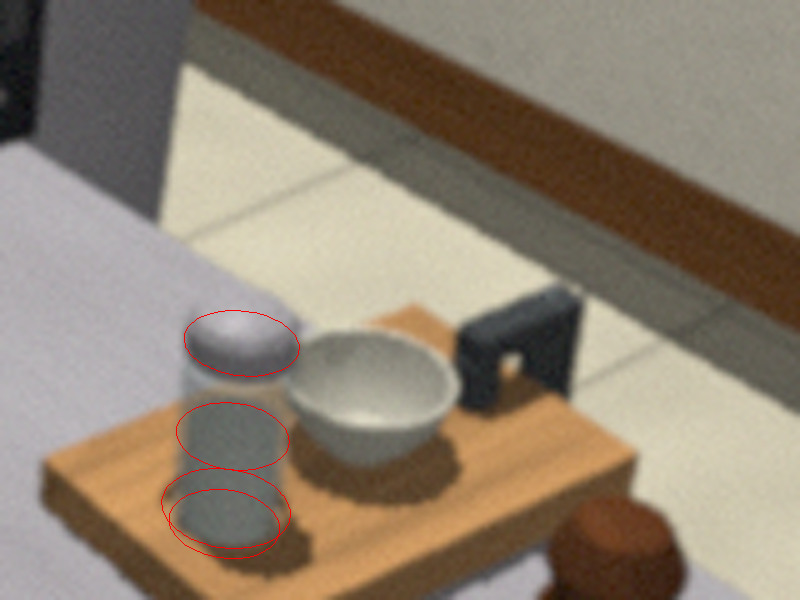

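View pics/top15c.png

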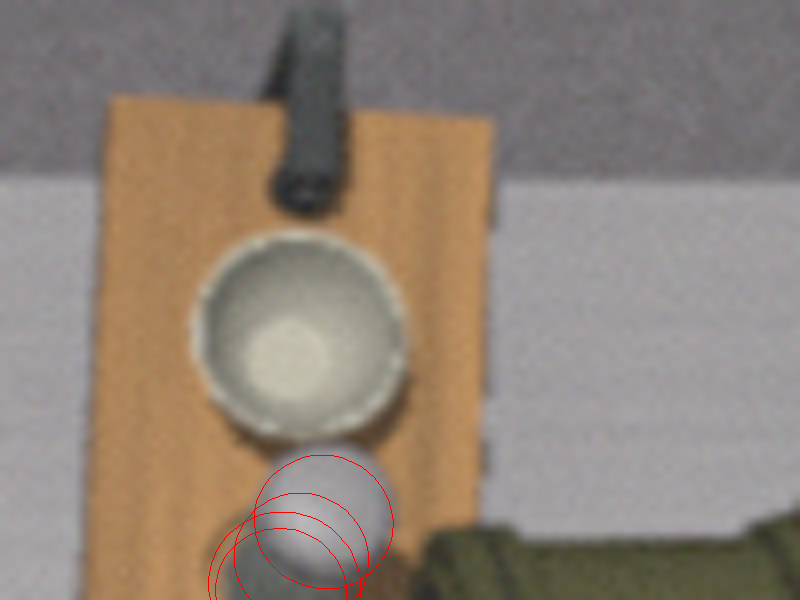

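```bash
python3 -c "
from h import *
st(); print(bot.close_job())"
```

```text
t 37.02 pos [ 0.4379 -0.2322  0.2279] yaw 86.03 tilt [ 0.0021 -0.    ] F [ 0.82  0.47 -0.31] M [0.01 0.04 0.01] w 0.0699 J [ 41.7  32.3 -29.9 111.3  23.3  42.3  84.2]
the job is handed in; nothing more can be done
None
```

I turned the rack the shorter way (+144°), let the knob spring up, and stood the tall shaker in the board's free recess. I handed the job in at about 37 s; no verdict was reported.

- **Turning:** The knob bottomed about 21 mm down, at roughly 11 N on the tool. Through the turn I kept that between 9.5 and 12 N, so about 2–4 N on the stop once the spring is taken off. The stop rose about 4 mm round the turn, and I raised the knob with it.
- **Rack:** After release the knob's top read 0.19–0.20 m, the same as at the start. The tall shaker stood over the tongue before I lifted it. At the end the three short shakers stood in their collars.
- **Shaker:** It touched the recess floor with its foot at about 16 mm, the expected height. Its top reads about 125 mm against 124 mm expected, and it looks upright in both views. No other object had visibly moved, and the gripper is clear of everything.
- **Camera disagreement:** The top and side cameras differed by about 2 mm on where the recess is. I followed the side camera, which agreed better with the arm. The 51 mm recess limits the 44 mm shaker to about 3.5 mm off centre.

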